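Pack honing wheels in the clamped magazine

ROBOT

A 6-joint arm with a two-finger parallel gripper is mounted at the origin on the work surface. World frame = base frame: x ahead of the robot, y to its left, z up, the work surface at z = 0. Lengths are in m, angles in rad, forces in N, time in s.
With the tool pointing down it reaches from about 0.3 to 0.875 m from the base axis. Payload 6.4 kg.
Tool frame: the origin (TCP) lies between the finger pads; the fingertips stand 11 mm ahead of it and the grasp point (between the pads) lies 8 mm behind it (ctrl.tcp_to_tips is the distance from the TCP to the fingertips, in m); x points along the fingers, z is the direction in which the jaws open and shut, and the axes are right-handed (so a half turn about x gives the same grasp; the last joint's range is limited). The gripper opens to 85 mm and grips with 20 to 120 N. Pads are 22 mm wide; open, the fingers measure 114 mm over their backs; the gripper's body (76 mm by 85 mm) begins 54 mm behind the grasp point. The pads swing forward as they close: fully open they stand 13 mm farther back than shut.
Start: joints at [0.909, 0.181, 1.607, -0, 1.354, -0.206], TCP at [0.253, 0.516, 0.242] pointing down, gripper open.
Joint ranges: [-2.99, 2.99], [-0.89, 2.07], [0.3, 2.58], [-1.14, 4.28], [0, 2.63], [-3.12, 3.12]. Speed limits (rad/s): [2.57, 2.57, 3.01, 3.14, 3.14, 3.14].

INTERFACE

Orientations are given as a unit quaternion [w, x, y, z].
In Python, from bench import ctrl, eyes, hand_in gives the robot as it stands. The module is installed in compiled form; this text tells all that it offers.
- The arm moves only by the tool step_arm, never from a script. Its arguments are lists of equal length, an entry for each row: "xyz": the shift along the world's x, y, z in mm, a list of three; "spin": the turn about the world's z in rad; "fingers": the opening in per cent of the stroke, from 0 (shut) to 100 (fully open). A call has 1 to 10 rows; each row is the pose to reach, as a shift and turn from the pose commanded when the call began; what a row does not reach only later rows make up. A row lasts 1/10 s, in which the tool goes at most 50 mm and 8.59 degrees, less where a joint would pass 70% of its speed; a pose out of reach is approached as far as the arm can. A call with a gripper value outside its range is refused whole. The fingers move at their own pace and stop on an object; the grip force is fixed at half the most. Time passes only in rows, so rows that repeat a pose let the fingers close. It gives the time, the measured TCP pose, the force and the opening at its end, in the units of the state.
- ctrl.get_obs(): the state, without advancing time (a new reading comes with each control period).
- eyes.camera(name): name is "side" or "top"; returns the picture (384x512x3 uint8, red, green, blue); there is no depth.
- eyes.camera_model(name): a dict with "vertical_fov" (degrees; the focal length in pixels is half the picture's height over the tangent of half this angle, whatever the lens; pixels are square), "cx", "cy" (the principal point, pixels), "dist_coeffs" ([k1, k2, p1, p2, k3] as OpenCV has them; the pictures are not rectified), "pose" (4x4, takes a point from camera to world coordinates). Camera axes: x right, y up, looking along -z (the intrinsics and any distortion apply to the point x, -y, -z); pixel columns grow to the right and rows downward; lengths in m; the calibration is good to about 2 mm. A picture is of the moment at which its call begins. camera_model takes no time and is no camera call.
- hand_in(): hands the job in, once; it reports no verdict.
The state is a dict: "time_s": time; "q": joint angles; "dq": joint speeds; "joint_efforts": joint torques, N m; "eef_pos": TCP position; "eef_rot": TCP orientation; "wrist_force": force on the tool from outside, world axes, zero at the start; "torque": the same for the moment, N m; "opening": opening from 0.0 (shut) to 1.0 (fully open).
Only numpy, scipy, OpenCV 4.12 (cv2) and the standard library are available. Lean on these libraries where they do the work, as an engineer would, in place of code of your own. Each camera call takes 0.05 s, during which the arm holds its last target.

TASK

Pack the honing wheels for transport: throw the toggle clamp of the wheel magazine fully open, lift the cover off its tube and set it aside on the bench, then stack wheels flat in the tube, choosing thick and thin ones so that the top of the stack comes level with the black line. Then put the cover back squarely on the tube and swing the clamp handle back upright to its stop so that the cover is held. Wheels you do not need stay on the bench, and the spray bottle, the oilstone and the yellow cup stay where they are.

Things in the scene. Friction and masses are not known exactly. Their poses are not given: they have to be found in the camera images.
- magazine: Wheel magazine fixed to the bench: dark steel base plate (x -55 to 55, y -57 to 193 mm, 10 thick), upright aluminium tube and, on a grey riser post (x -25 to 25, y 90 to 170, top at 95 mm), a steel toggle clamp. Origin on the bench on the tube's axis; z up, y from the tube towards the clamp.
- tube_mouth (a point): Centre of the tube's mouth, at its rim, 92 mm above the bench; axes as the magazine's. The tube has a 66 mm bore, 3 mm walls and is 82 mm deep (floor 10 mm above the bench). Two slots 34 mm wide, open from rim to floor, face the magazine's +x and -x, so that fingers holding a wheel along x can go down with it.
- fill_line (a point): The black line round the tube, on the tube's axis, 70 mm above the tube's floor (80 mm above the bench). Axes as the magazine's. A full tube has the top face of the uppermost wheel at this height.
- clamp_handle (a joint): Swing of the clamp's handle, rad: 0 upright, clamped (stop); 1.1 thrown right back, away from the tube, to +y (stop). It stays where left (friction 0.3 N m). Its linkage lifts the clamp's arm, slowly at first, to about 1.5 rad at 1.1: it then stands upright at y 85 to 120, top at z 252 mm. Clamped, it is a 16 mm wide bar at z 142 to 155 mm, its rubber-tipped spindle on the cover.
- handle_pivot (a point): Hinge of the handle, at y = +144 mm, z = 112 mm in the magazine's frame; the hinge axis lies along the magazine's x.
- handle_grip (a point): Centre of the handle's black rubber grip, 100 mm from the hinge. The grip is 18 mm wide along the hinge axis, 24 mm deep and 78 mm long (58 to 136 mm from the hinge); upright, its top is 248 mm above the bench.
- cover_mid (a point): Loose round aluminium cover, about 220 g, 44 mm high: below, a plug 60 mm across and 10 high; a flange 80 mm across and 6 thick; on top a boss 30 mm across and 28 high to hold it by. The point is on its axis (z up) half-way up, 22 mm above the plug's underside. On the tube the flange rests on the rim, the point 104 mm above the bench; on the bench it stands on its plug.
- thick1_mid (a point): Thick rubber-bonded honing wheel, a flat grey disc 60 mm in diameter with a small 16 mm bore, 20 mm thick, 125 g, lying flat on the bench at the start. Its edge is plain and it has no top or bottom. The point is its centre, half-way through the thickness. May be absent.
- thick2_mid (a point): Thick rubber-bonded honing wheel, a flat grey disc 60 mm in diameter with a small 16 mm bore, 20 mm thick, 125 g, lying flat on the bench at the start. Its edge is plain and it has no top or bottom. The point is its centre, half-way through the thickness. May be absent.
- thick3_mid (a point): Thick rubber-bonded honing wheel, a flat grey disc 60 mm in diameter with a small 16 mm bore, 20 mm thick, 125 g, lying flat on the bench at the start. Its edge is plain and it has no top or bottom. The point is its centre, half-way through the thickness. May be absent.
- thin1_mid (a point): Thin rubber-bonded honing wheel, a flat grey disc 60 mm in diameter with a small 16 mm bore, 10 mm thick, 62 g, lying flat on the bench at the start. Its edge is plain and it has no top or bottom. The point is its centre, half-way through the thickness. May be absent.
- thin2_mid (a point): Thin rubber-bonded honing wheel, a flat grey disc 60 mm in diameter with a small 16 mm bore, 10 mm thick, 62 g, lying flat on the bench at the start. Its edge is plain and it has no top or bottom. The point is its centre, half-way through the thickness. May be absent.
- thin3_mid (a point): Thin rubber-bonded honing wheel, a flat grey disc 60 mm in diameter with a small 16 mm bore, 10 mm thick, 62 g, lying flat on the bench at the start. Its edge is plain and it has no top or bottom. The point is its centre, half-way through the thickness. May be absent.
- thin4_mid (a point): Thin rubber-bonded honing wheel, a flat grey disc 60 mm in diameter with a small 16 mm bore, 10 mm thick, 62 g, lying flat on the bench at the start. Its edge is plain and it has no top or bottom. The point is its centre, half-way through the thickness. May be absent.
- spray: Bystander: clear plastic bottle, 68 mm in diameter, 170 mm high. Leave it where it stands. Origin at the centre of its underside.
- oilstone: Bystander: oilstone on a black holder, 70 x 150 x 38 mm. Leave it where it stands. Origin at the centre of its underside.
- cup: Bystander: small yellow plastic cup, 80 mm in diameter, 45 mm high. Leave it where it stands. Origin at the centre of its underside.
Things that resemble listed ones, but are neither listed nor needed, are in the scene too. Of the things shaped like the part that bears cover_mid, the aluminium one is meant.

How it is judged:
By the outcome, as a careful person would: the job done as asked, in the order asked, and still so for the second after the job is handed in, with the robot touching nothing.
Of thick1, thick2, thick3 only 2 to 3 are there at a start; the rules pass over those that are not, and their reading is None.
Of thin1, thin2, thin3, thin4 only 3 to 4 are there at a start; the rules pass over those that are not, and their reading is None.
At some moment in a run one of thick1, thick2, thick3, thin1, thin2, thin3, thin4 may be knocked a few centimetres aside while the robot is not near it.
Once in a run the grip may slacken for a moment while it holds something.
It also fails if it takes over 210 s, if anything falls off the work surface, if the arm or the gripper's body presses on something with over 40 N, if the wrist force passes 120 N, or if a joint passes its speed limit or range.

## Working session

There is one attempt and no reset: what is moved stays moved. The work goes in short steps, Python scripts to look and compute and a tool call to move; the robot and the scene stay as the last step left them, time stands still between calls to the robot, and variables do not carry over. Pictures are saved under pics/ and viewed, and the job is handed in when it is done.

Besides the shell and the picture viewer there is one more tool, called after ">>>" as name([rows], argument=value, ...), one row to a line, values as JSON. step_arm: Moves the arm, as the interface text tells. Its arguments: {"type":"object","properties":{"xyz":{"type":"array"},"spin":{"type":"array"},"fingers":{"type":"array"}},"required":["xyz","spin","fingers"]}

```bash
mkdir -p pics; cat > h.py <<'E'
import numpy as np, cv2
from bench import ctrl, eyes, hand_in
def cam(n):
    m=eyes.camera_model(n); f=192/np.tan(np.radians(m["vertical_fov"])/2)
    K=np.array([[f,0,m["cx"]],[0,f,m["cy"]],[0,0,1]]); return K,np.array(m["dist_coeffs"],float),np.array(m["pose"])
def ray(n,u,v):
    K,d,P=cam(n); p=cv2.undistortPoints(np.array([[[u,v]]],float),K,d,None,None,).reshape(2)
    return P[:3,3],P[:3,:3]@np.array([p[0],-p[1],-1])
def atz(n,u,v,z):
    o,r=ray(n,u,v); return o+r*(z-o[2])/r[2]
def proj(n,X):
    K,d,P=cam(n); X=np.atleast_2d(X).astype(float); c=(X-P[:3,3])@P[:3,:3]; c=c*[1,-1,-1]
    return cv2.projectPoints(c,np.zeros(3),np.zeros(3),K,d)[0].reshape(-1,2)
def snap(n,f):
    im=eyes.camera(n); cv2.imwrite(f"pics/{f}.png",im[:,:,::-1]); return im
def crop(f,g,u0,v0,u1,v1,s):
    im=cv2.imread(f"pics/{f}.png")[v0:v1,u0:u1]; cv2.imwrite(f"pics/{g}.png",cv2.resize(im,None,fx=s,fy=s,interpolation=cv2.INTER_CUBIC))
E
python3 - <<'E'
from h import *
snap("top","t0");snap("side","s0")
for n in("top","side"):print(cam(n))
o=ctrl.get_obs();print(o,ctrl.tcp_to_tips)
E
```

```text
(array([[399.88945868,   0.        , 252.37139832],
       [  0.        , 399.88945868, 194.97463632],
       [  0.        ,   0.        ,   1.        ]]), array([-0.03975396,  0.        ,  0.        ,  0.        ,  0.        ]), array([[-0.01874244,  0.97998041, -0.1982098 ,  0.34594161],
       [-0.99980001, -0.01698673,  0.01055462, -0.03631131],
       [ 0.00697639,  0.19836798,  0.98010279,  1.29171582],
       [ 0.        ,  0.        ,  0.        ,  1.        ]]))
(array([[433.7321884 ,   0.        , 253.81039765],
       [  0.        , 433.7321884 , 186.2059697 ],
       [  0.        ,   0.        ,   1.        ]]), array([0.02545046, 0.        , 0.        , 0.        , 0.        ]), array([[ 0.98914018,  0.09291578, -0.11387871,  0.43444036],
       [-0.14663108,  0.57086933, -0.80784128, -0.89025234],
       [-0.01005133,  0.81576643,  0.57829413,  0.76129509],
       [ 0.        ,  0.        ,  0.        ,  1.        ]]))
{'time_s': 0.1, 'q': array([ 9.08695776e-01,  1.81456766e-01,  1.60789770e+00,  1.81152146e-05,
        1.35380156e+00, -2.06305789e-01]), 'dq': array([-0.00050994, -0.00074782, -0.0024812 , -0.0009942 ,  0.00037839,
        0.0003909 ]), 'joint_efforts': array([ 8.06265089e-04, -4.45877945e+01, -3.52240884e+01, -3.08252402e-04,
        4.08263033e-03, -2.10525894e-05]), 'eef_pos': array([0.25278656, 0.51592681, 0.24148483]), 'eef_rot': array([ 0.59951608, -0.3742899 ,  0.60055838,  0.37392134]), 'wrist_force': array([ 0.17565305, -0.47456058,  0.15816724]), 'torque': array([ 0.04565538, -0.00513429,  0.04437362]), 'opening': 1.0007391004014183} 0.011
```

```bash
python3 -c "
import cv2
for n in ['t0','s0']:
    i=cv2.imread(f'pics/{n}.png');cv2.imwrite(f'pics/{n}x.png',cv2.resize(i,(768,576),interpolation=cv2.INTER_CUBIC))"
```

```text
(no output)
```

View pics/t0x.png

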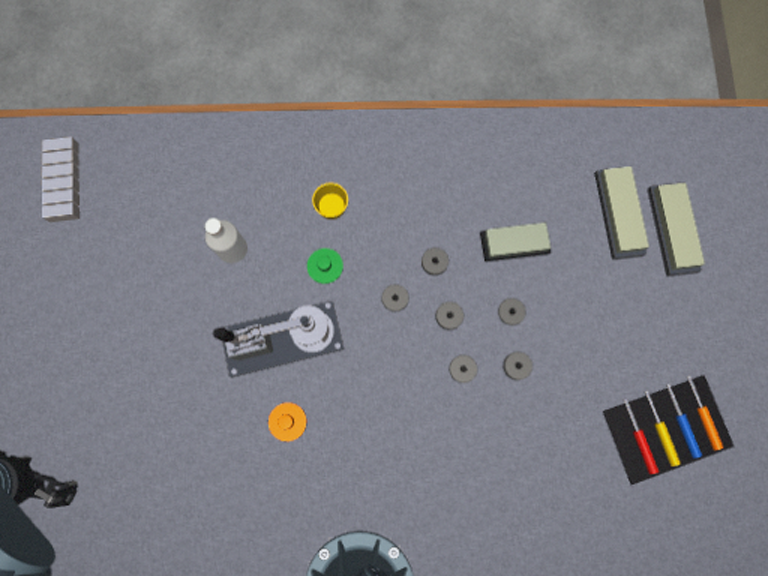

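View pics/s0x.png

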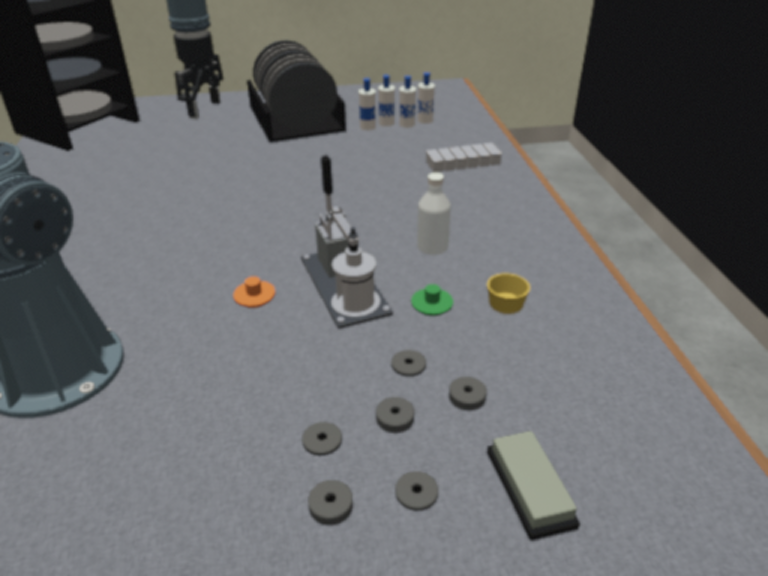

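```bash
python3 - <<'E'
from h import *
crop("t0","t0m",130,180,250,270,6)
crop("t0","t0w",240,150,370,260,6)
crop("s0","s0m",180,95,300,225,5)
crop("s0","s0w",190,220,350,350,5)
E
```

```text
(no output)
```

View pics/t0m.png

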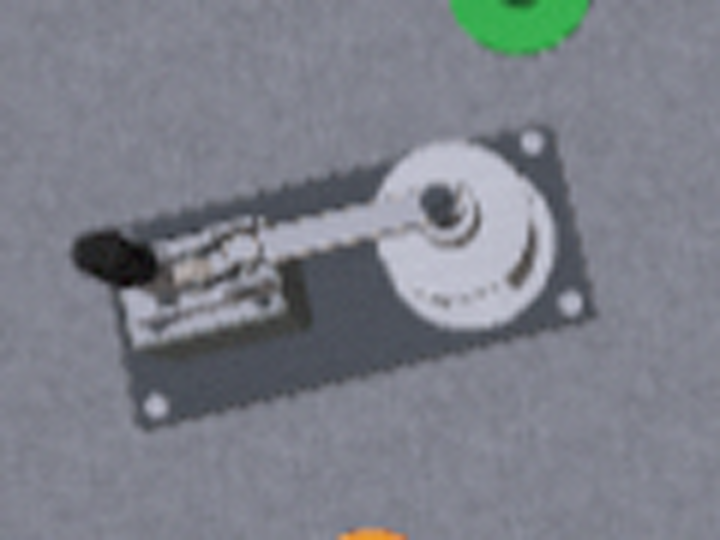

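View pics/t0w.png

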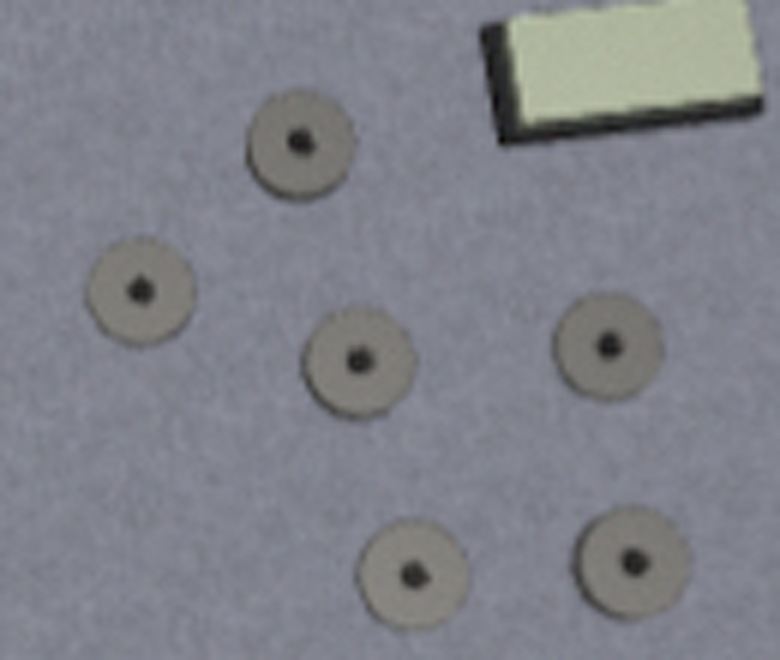

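View pics/s0m.png

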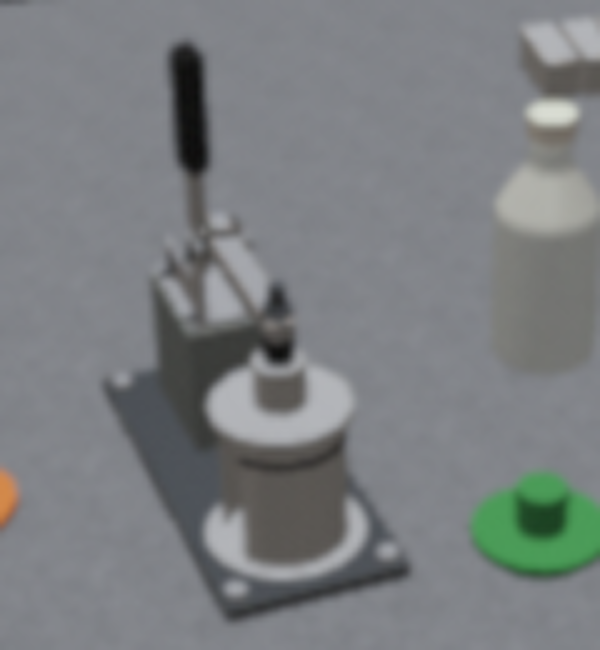

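View pics/s0w.png

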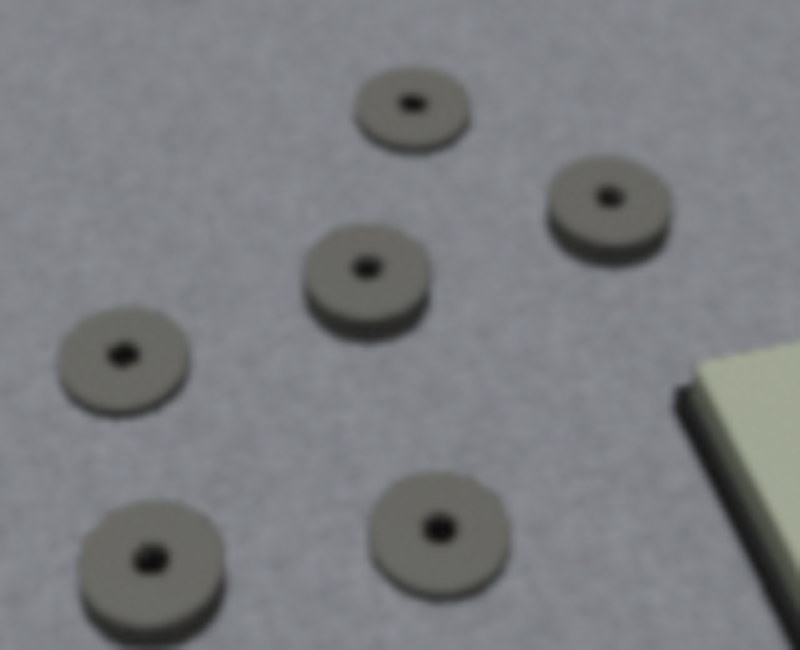

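```bash
python3 - <<'E'
from h import *
from scipy.optimize import least_squares
T=[((55,-57,10),(548,125)),((-55,-57,10),(595,315)),((-55,193,10),(145,432))]
S=[((-55,-57,10),(230,612)),((55,-57,10),(410,567)),((-55,193,10),(104,380))]
obs=[("top",p,((u+.5)/6-.5+130,(v+.5)/6-.5+180)) for p,(u,v) in T]+[("side",p,((u+.5)/5-.5+180,(v+.5)/5-.5+95)) for p,(u,v) in S]
def mw(q,p):
    c,s=np.cos(q[2]),np.sin(q[2]);p=np.array(p)/1000
    return np.array([q[0]+c*p[0]-s*p[1],q[1]+s*p[0]+c*p[1],p[2]])
def res(q,o=obs): return np.concatenate([proj(n,mw(q,p))[0]-uv for n,p,uv in o])
for o in(obs,obs[:3],obs[3:]):
    r=least_squares(lambda q:res(q,o),[.45,.1,.2]);print(r.x.round(4),r.fun.round(2))
# white disks
for n,u,v in[("top",468/6+130-.4,234/6+180-.4)]:
    print("flange",atz(n,u,v,.098))
print("wheels")
W=dict(A=(301,143,20),B=(141,291,10),C=(360,361,20),D=(609,346,10),E=(414,576,10),F=(635,563,20))
SW=dict(A=(610,196),B=(412,103),C=(367,267),D=(440,528),E=(123,354),F=(151,559))
for k,(u,v,h) in W.items():
    a=atz("top",(u+.5)/6-.5+240,(v+.5)/6-.5+150,h/1000)
    u,v=SW[k]; b=atz("side",(u+.5)/5-.5+190,(v+.5)/5-.5+220,h/1000)
    print(k,h,(a*1000).round(1),(b*1000).round(1))
from scipy.spatial.transform import Rotation as R
q=ctrl.get_obs()["eef_rot"];M=R.from_quat([*q[1:],q[0]]).as_matrix();print(M.round(3), np.arctan2(M[1,2],M[0,2]))
E
```

```text
[0.5243 0.0948 0.2298] [ 0.27 -0.6   0.37  0.38 -0.93  0.01 -0.51  0.35  0.82 -0.16 -0.45  0.13]
[0.5242 0.0946 0.2351] [ 0.22 -0.65  0.49  0.28 -0.71  0.32]
[0.5244 0.0954 0.2239] [-0.65  0.17  0.76 -0.2  -0.11 -0.1 ]
flange [0.5171627  0.08690492 0.098     ]
wheels
A 20 [ 673.2 -174.1   20. ] [ 672.5 -172.9   20. ]
B 10 [594.2 -84.9  10. ] [593.2 -83.3  10. ]
C 20 [ 551.9 -201.3   20. ] [ 550.6 -199.9   20. ]
D 10 [ 559.3 -338.7   10. ] [ 558.2 -337.8   10. ]
E 10 [ 437.  -226.7   10. ] [ 435.8 -225.2   10. ]
F 20 [ 440.8 -343.    20. ] [ 439.3 -341.7   20. ]
[[-0.001 -0.898  0.44 ]
 [-0.001  0.44   0.898]
 [-1.     0.    -0.002]] 1.1149979087125728
```

```bash
cat >> h.py <<'E'
MAG=[0.5243,0.0948,0.2298]
def mw(p,q=None):
    q=q if q is not None else MAG
    c,s=np.cos(q[2]),np.sin(q[2]);p=np.asarray(p,float)/1000
    return np.array([q[0]+c*p[0]-s*p[1],q[1]+s*p[0]+c*p[1],p[2]])
def overlay(f,g,n,box,s,circs,pts=()):
    u0,v0,u1,v1=box
    im=cv2.imread(f"pics/{f}.png")[v0:v1,u0:u1]; im=cv2.resize(im,None,fx=s,fy=s,interpolation=cv2.INTER_CUBIC)
    def px(X): return tuple(np.round(((proj(n,X)[0]-[u0,v0])+.5)*s-.5).astype(int))
    for (c,r,col) in circs:
        P=[px(np.array(c)+[r*np.cos(a),r*np.sin(a),0]) for a in np.linspace(0,2*np.pi,60)]
        cv2.polylines(im,[np.array(P)],True,col,1)
    for c,col in pts: cv2.drawMarker(im,tuple(map(int,px(c))),col,0,8)
    cv2.imwrite(f"pics/{g}.png",im)
E
python3 - <<'E'
from h import *
c=[(mw([0,0,98]),.040,(0,0,255)),(mw([0,0,126]),.015,(0,255,0)),(mw([0,0,80]),.036,(255,0,0))]
p=[(mw([0,144,112]),(0,255,255)),(mw([0,144,248]),(0,255,255)),(mw([0,144,170]),(0,255,255))]
overlay("t0","o1","top",(130,180,250,270),6,c,p)
overlay("s0","o2","side",(180,95,300,225),5,c,p)
E
```

```text
(no output)
```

View pics/o1.png

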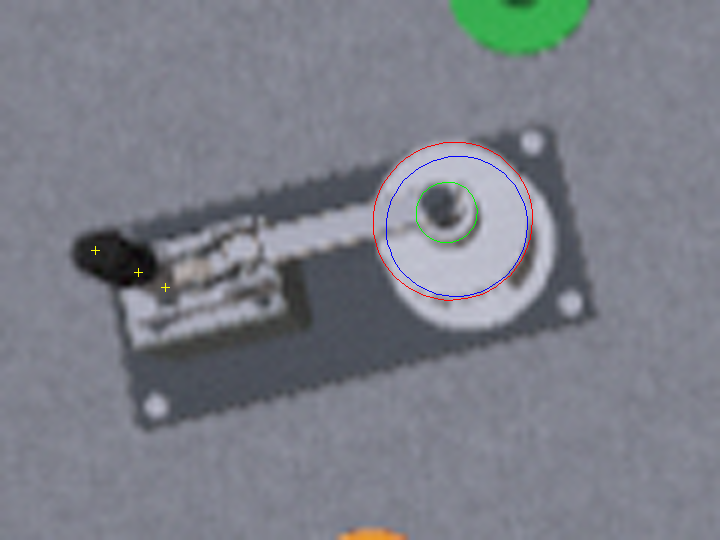

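View pics/o2.png

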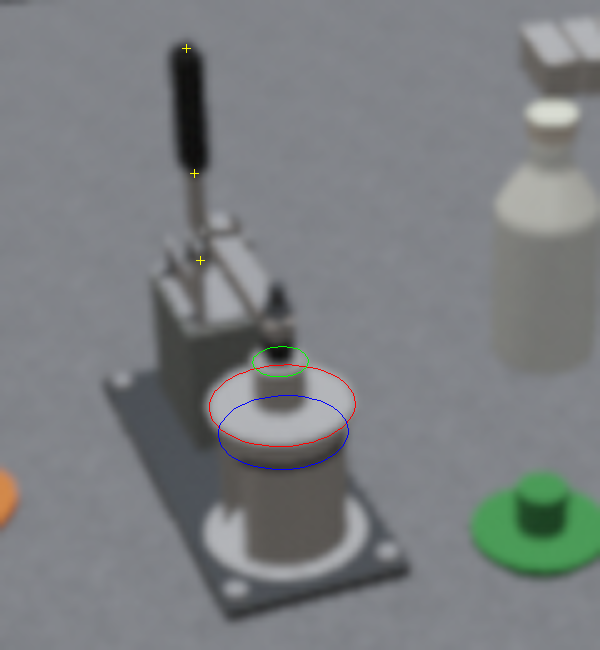

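>>> step_arm([
  [0, 0, 50],
  [40, -47, 60],
  [80, -94, 60],
  [119, -141, 60],
  [159, -188, 60],
  [198, -234, 60],
  [238, -281, 60],
  [238, -281, 60],
  [238, -281, 60],
  [238, -281, 60],
], spin=[-0.1, -0.2, -0.35, -0.5, -0.65, -0.8, -0.885, -0.885, -0.885, -0.885], fingers=[100, 100, 100, 80, 80, 80, 80, 80, 80, 80])

```text
time_s: 1.1
eef_pos: [0.4926, 0.2327, 0.3016]
eef_rot: [0.702, -0.08, 0.703, 0.079]
wrist_force: [0.3, 0.1, -0.0]
opening: 0.8
```

```bash
cat >> h.py <<'E'
MAG=[0.5238,0.0943,0.2298]
from scipy.spatial.transform import Rotation as R
def st():
    o=ctrl.get_obs();q=o["eef_rot"];M=R.from_quat([*q[1:],q[0]]).as_matrix()
    p=o["eef_pos"]*1000
    d=R.from_euler('z',-MAG[2]).apply(o["eef_pos"]-np.array([MAG[0],MAG[1],0]))*1000
    print("t",round(o["time_s"],2),"tcp",p.round(1),"mag",d.round(1),"yaw",round(np.arctan2(M[1,2],M[0,2]),4),"F",o["wrist_force"].round(1),"op",round(o["opening"],3),"q6",o["q"][5].round(2))
    return o
def gap(p):  # world target mm for mag point
    return (mw(p)*1000).round(1)
E
python3 - <<'E'
from h import *
st();print(gap([0,144,212]))
snap("side","s1");crop("s1","s1c",180,40,320,180,5)
snap("top","t1");crop("t1","t1c",110,160,240,260,6)
E
```

```text
t 1.1 tcp [492.6 232.7 301.6] mag [  1.1 141.9 301.6] yaw 0.2256 F [ 0.3  0.1 -0. ] op 0.8 q6 -0.0
[491.  234.5 212. ]
```

View pics/s1c.png

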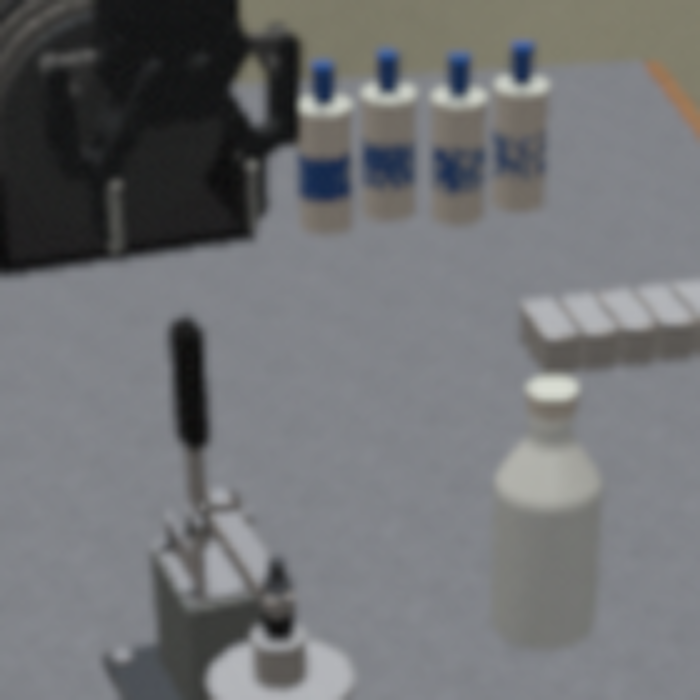

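View pics/t1c.png

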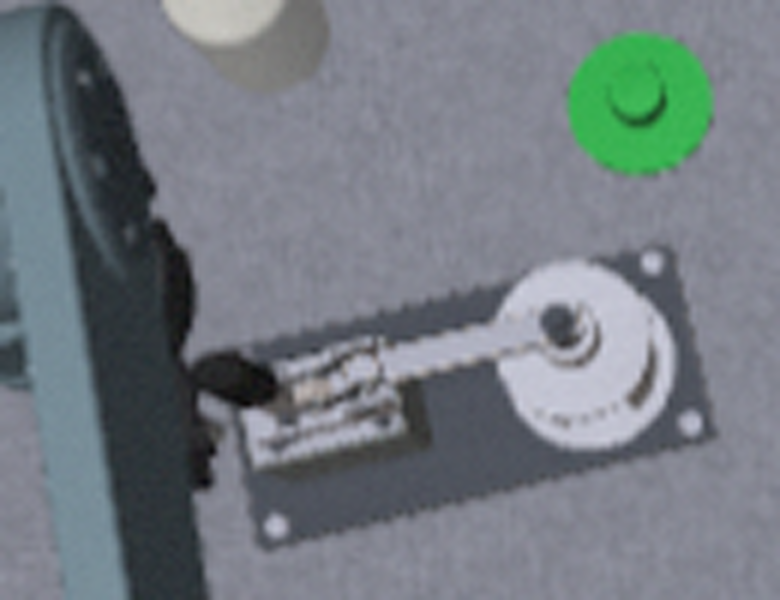

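```bash
python3 - <<'E'
from h import *
p=[]
o=ctrl.get_obs();t=o["eef_pos"]
j=np.array([np.cos(.2256),np.sin(.2256),0])
for s,c in((-1,(0,255,255)),(1,(0,255,0))):
  for dz in(-11,0,8): p.append((t+s*j*.034+[0,0,dz/1000],c))
overlay("s1","o3","side",(180,40,250,100),10,[],p)
E
```

```text
(no output)
```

View pics/o3.png

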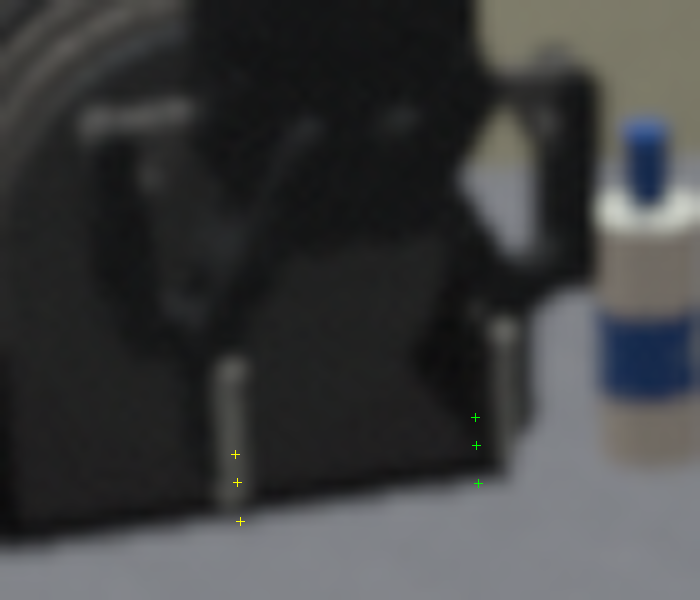

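>>> step_arm([
  [0, 0, -30],
  [0, 0, -65],
  [0, 0, -93],
  [0, 0, -93],
  [0, 0, -93],
  [0, 0, -93],
  [0, 0, -93],
  [0, 0, -93],
], spin=[0, 0, 0, 0, 0, 0, 0, 0], fingers=[80, 80, 80, 80, 20, 20, 10, 10])

```text
time_s: 2.0
eef_pos: [0.4914, 0.2357, 0.2113]
eef_rot: [0.703, -0.081, 0.702, 0.081]
wrist_force: [-2.8, -0.3, 4.1]
opening: 0.203
```

```bash
python3 - <<'E'
from h import *
st()
snap("side","s2");crop("s2","s2c",180,70,300,190,5)
# arc deltas
for th in np.arange(0,1.16,.1):
    print(round(th,2),(gap([0,144+100*np.sin(th),0])-gap([0,144,0])).round(1)[:2], round(100*np.cos(th)-100,1))
E
```

```text
t 2.0 tcp [491.4 235.7 211.3] mag [  0.7 145.  211.3] yaw 0.2301 F [-2.8 -0.3  4.1] op 0.203 q6 -0.0
0.0 [0. 0.] 0.0
0.1 [-2.3  9.7] -0.5
0.2 [-4.5 19.4] -2.0
0.3 [-6.7 28.8] -4.5
0.4 [-8.9 37.9] -7.9
0.5 [-10.9  46.7] -12.2
0.6 [-12.9  55. ] -17.5
0.7 [-14.7  62.7] -23.5
0.8 [-16.3  69.9] -30.3
0.9 [-17.8  76.3] -37.8
1.0 [-19.2  81.9] -46.0
1.1 [-20.3  86.8] -54.6
```

View pics/s2c.png

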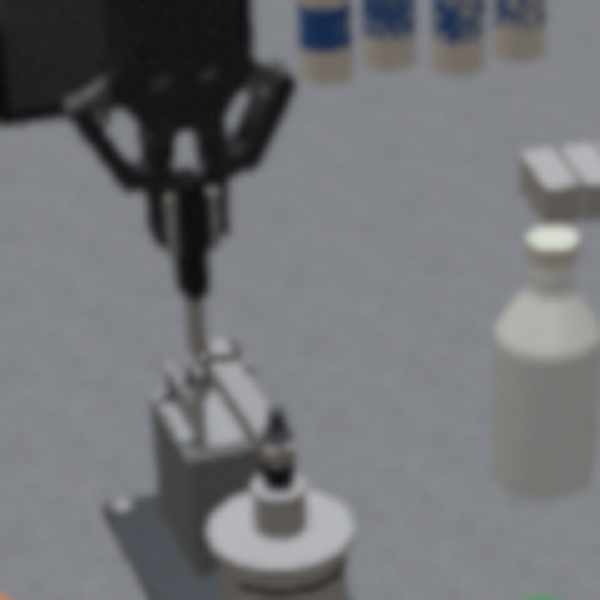

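>>> step_arm([
  [-2.4, 10, -0.5],
  [-4.7, 20, -2],
  [-7, 30, -4.5],
  [-9.2, 39.5, -8],
  [-11.4, 49, -12.5],
  [-13.4, 57.5, -18],
  [-15.3, 65.5, -24.5],
  [-17, 73, -31.5],
  [-18.6, 80, -39.5],
  [-20, 86, -48],
], spin=[0, 0, 0, 0, 0, 0, 0, 0, 0, 0], fingers=[10, 10, 10, 10, 10, 10, 10, 10, 10, 10])

```text
time_s: 3.05
eef_pos: [0.4716, 0.3217, 0.1636]
eef_rot: [0.703, -0.081, 0.702, 0.081]
wrist_force: [-5.6, -2.1, 9.2]
opening: 0.202
```

>>> step_arm([
  [-1.2, 5, -9],
  [-2.4, 9.5, -17],
  [-2.4, 9.5, -17],
  [-2.4, 9.5, -17],
], spin=[0, 0, 0, 0], fingers=[10, 10, 10, 10])

```text
time_s: 3.45
eef_pos: [0.4692, 0.3316, 0.1454]
eef_rot: [0.703, -0.081, 0.702, 0.082]
wrist_force: [-0.5, 4.3, 2.9]
opening: 0.201
```

```bash
python3 - <<'E'
from h import *
st()
snap("side","s3");crop("s3","s3c",160,60,300,200,5)
E
```

```text
t 3.45 tcp [469.2 331.6 145.4] mag [  0.9 243.5 145.4] yaw 0.2302 F [-0.5  4.3  2.9] op 0.201 q6 0.18
```

View pics/s3c.png

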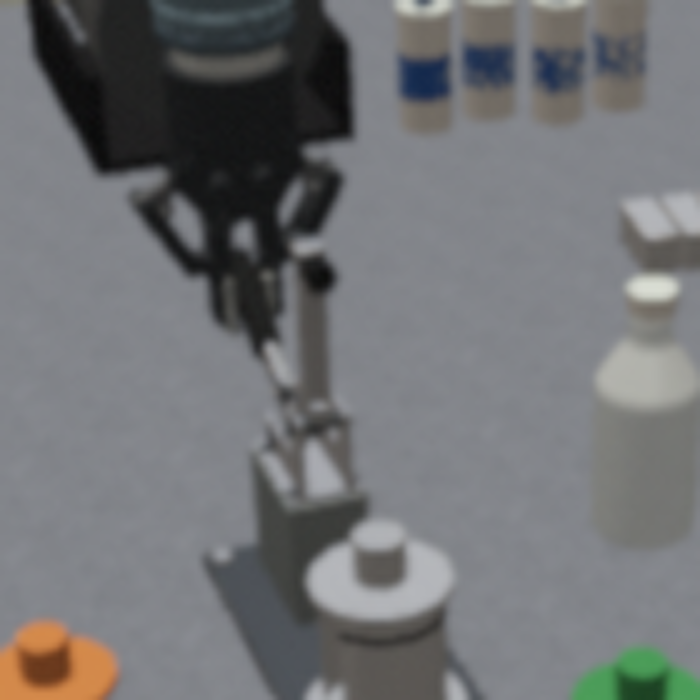

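>>> step_arm([
  [-0.4, 2, -5],
  [-0.8, 4, -10],
  [-0.8, 4, -10],
], spin=[0, 0, 0], fingers=[10, 10, 10])

```text
time_s: 3.8
eef_pos: [0.4693, 0.3327, 0.1427]
eef_rot: [0.703, -0.083, 0.702, 0.08]
wrist_force: [-22.9, -23.8, 57.8]
opening: 0.204
```

```bash
python3 - <<'E'
from h import *
st()
E
```

```text
t 3.8 tcp [469.3 332.7 142.7] mag [  1.3 244.5 142.7] yaw 0.2306 F [-22.9 -23.8  57.8] op 0.204 q6 0.19
```

>>> step_arm([
  [0.8, -4, 10],
  [0.8, -4, 10],
  [0.8, -4, 10],
  [0.8, -4, 10],
  [0.8, -4, 60],
  [0.8, -4, 110],
  [0.8, -4, 150],
  [0.8, -4, 150],
], spin=[0, 0, 0, 0, 0, 0, 0, 0], fingers=[10, 50, 70, 70, 70, 70, 70, 70])

```text
time_s: 4.6
eef_pos: [0.4716, 0.3323, 0.2907]
eef_rot: [0.706, -0.08, 0.699, 0.082]
wrist_force: [0.7, 0.2, 0.1]
opening: 0.703
```

```bash
python3 - <<'E'
from h import *
st();print(gap([0,0,111]))
snap("side","s4");crop("s4","s4c",160,60,300,200,5)
E
```

```text
t 4.6 tcp [471.6 332.3 290.7] mag [  3.3 243.6 290.7] yaw 0.2303 F [0.7 0.2 0.1] op 0.703 q6 0.18
[523.8  94.3 111. ]
```

View pics/s4c.png

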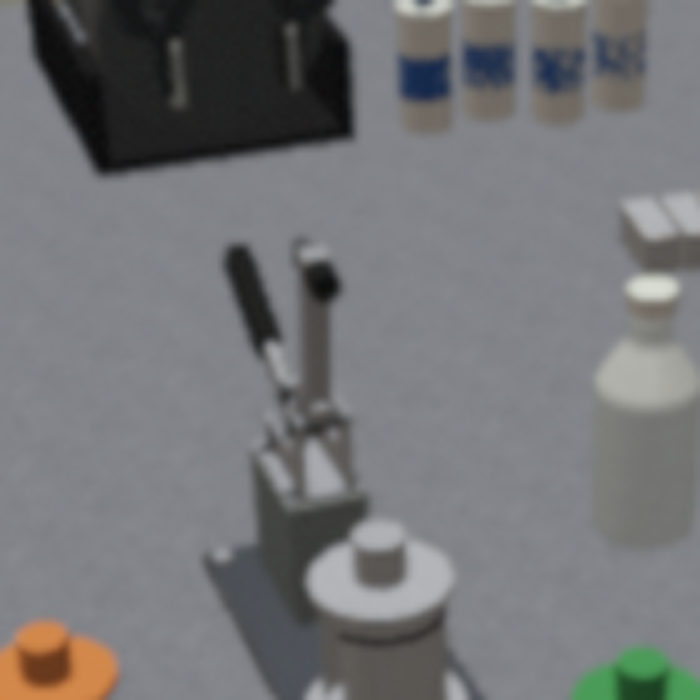

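>>> step_arm([
  [0, 0, 40],
  [10, -45, 40],
  [21, -93, 40],
  [31, -141, 40],
  [42, -190, 40],
  [52, -238, 40],
  [52, -238, 40],
  [52, -238, 40],
  [52, -238, 40],
], spin=[0, 0, 0, 0, 0, 0, 0, 0, 0], fingers=[70, 70, 70, 70, 70, 70, 70, 70, 70])

```text
time_s: 5.55
eef_pos: [0.5201, 0.0938, 0.3229]
eef_rot: [0.702, -0.081, 0.703, 0.082]
wrist_force: [0.0, -0.2, -0.4]
opening: 0.701
```

```bash
python3 - <<'E'
from h import *
st()
snap("top","t5");crop("t5","t5c",130,160,250,260,6)
E
```

```text
t 5.55 tcp [520.1  93.8 322.9] mag [-3.700e+00  3.000e-01  3.229e+02] yaw 0.2307 F [ 0.  -0.2 -0.4] op 0.701 q6 -0.28
```

View pics/t5c.png

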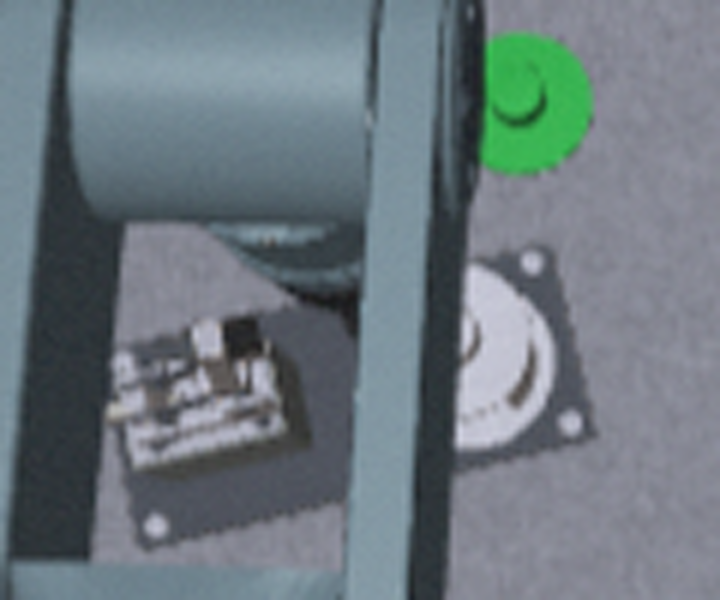

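```bash
python3 - <<'E'
from h import *
st()
snap("side","s5");crop("s5","s5c",0,0,400,260,2)
E
```

```text
t 5.6 tcp [520.1  94.2 323.2] mag [ -3.6   0.7 323.2] yaw 0.2317 F [-0.1  0.1  0.6] op 0.701 q6 -0.28
```

View pics/s5c.png

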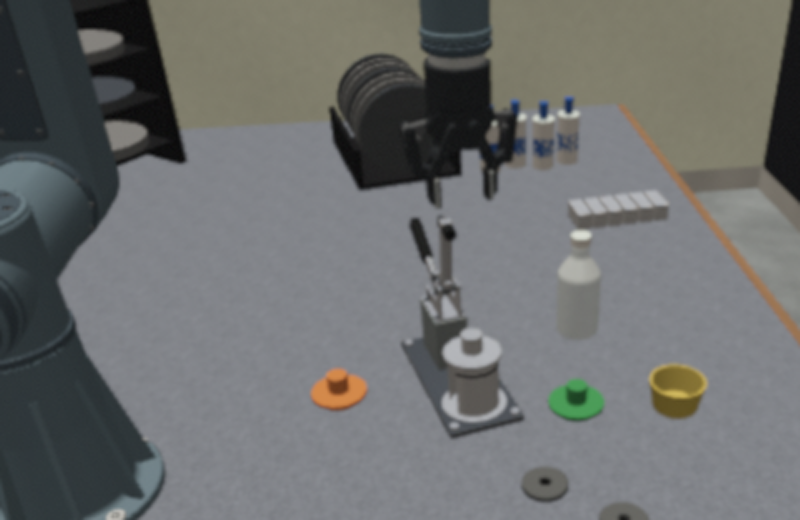

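>>> step_arm([
  [3.5, 0.5, -45],
  [3.5, 0.5, -90],
  [3.5, 0.5, -135],
  [3.5, 0.5, -170],
  [3.5, 0.5, -195],
  [3.5, 0.5, -207],
  [3.5, 0.5, -207],
  [3.5, 0.5, -207],
], spin=[0, 0, 0, 0, 0, 0, 0, 0], fingers=[70, 70, 70, 70, 70, 70, 70, 70])

```text
time_s: 6.45
eef_pos: [0.525, 0.0939, 0.1184]
eef_rot: [0.703, -0.082, 0.702, 0.081]
wrist_force: [-0.5, 0.2, 0.2]
opening: 0.702
```

```bash
python3 - <<'E'
from h import *
st()
snap("side","s6");crop("s6","s6c",190,120,290,220,7)
E
```

```text
t 6.45 tcp [525.   93.9 118.4] mag [  1.   -0.6 118.4] yaw 0.2311 F [-0.5  0.2  0.2] op 0.702 q6 -0.28
```

View pics/s6c.png

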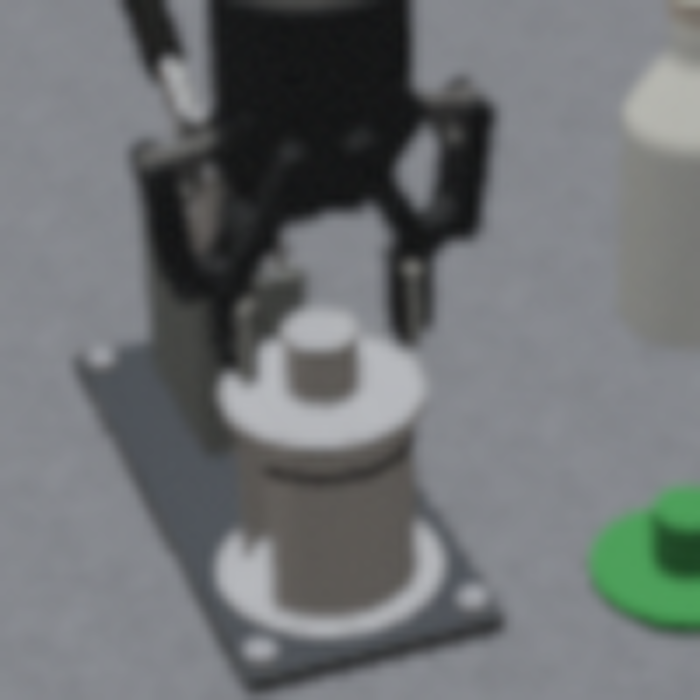

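>>> step_arm([
  [-1, 0, 0],
  [-1, 0, 0],
  [-1, 0, 0],
  [-1, 0, 0],
  [-1, 0, 0],
  [-1, 0, 0],
], spin=[0, 0, 0, 0, 0, 0], fingers=[50, 40, 30, 20, 20, 20])

```text
time_s: 7.1
eef_pos: [0.524, 0.0933, 0.1187]
eef_rot: [0.703, -0.081, 0.702, 0.081]
wrist_force: [-1.0, -0.5, 5.8]
opening: 0.33
```

```bash
python3 - <<'E'
from h import *
st()
snap("side","s7");crop("s7","s7c",190,120,290,220,7)
E
```

```text
t 7.1 tcp [524.   93.3 118.7] mag [ -0.   -1.  118.7] yaw 0.2299 F [-1.  -0.5  5.8] op 0.33 q6 -0.28
```

View pics/s7c.png

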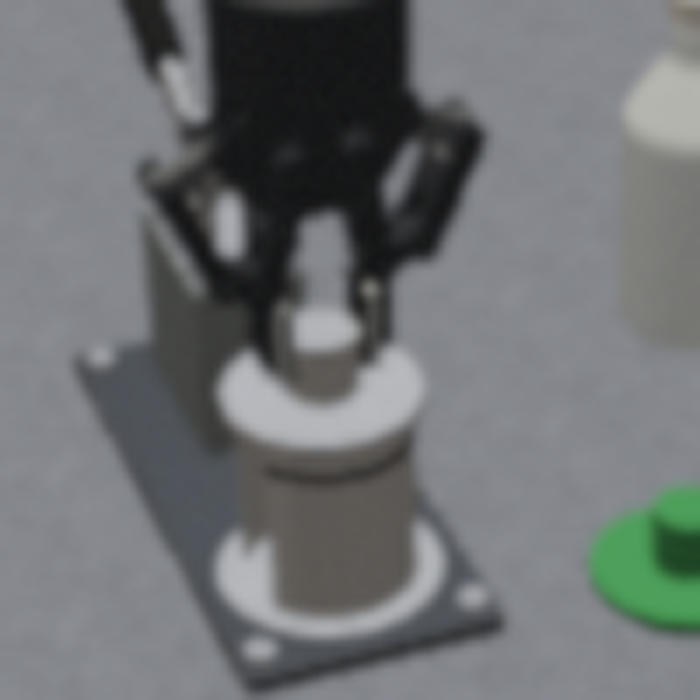

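>>> step_arm([
  [0, 0, 10],
  [0, 0, 25],
  [0, 0, 60],
  [-24, -38, 60],
  [-48, -76, 60],
  [-72, -115, 60],
  [-94, -153, 60],
  [-94, -153, 60],
  [-94, -153, 20],
  [-94, -153, -20],
], spin=[0, 0, 0, 0, 0, 0, 0, 0, 0, 0], fingers=[20, 20, 20, 20, 20, 20, 20, 20, 20, 20])

```text
time_s: 8.15
eef_pos: [0.4308, -0.0606, 0.0982]
eef_rot: [0.704, -0.081, 0.701, 0.08]
wrist_force: [-0.4, -0.5, -2.9]
opening: 0.322
```

```bash
python3 - <<'E'
from h import *
st()
snap("side","s8");crop("s8","s8c",140,150,300,270,5)
E
```

```text
t 8.15 tcp [430.8 -60.6  98.2] mag [-125.8 -129.7   98.2] yaw 0.2286 F [-0.4 -0.5 -2.9] op 0.322 q6 -0.64
```

View pics/s8c.png

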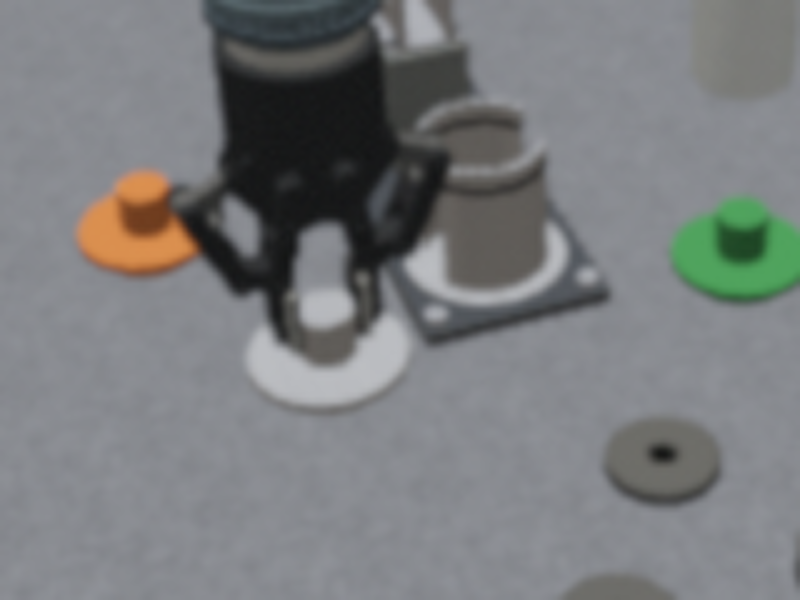

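>>> step_arm([
  [0, 0, -30],
  [0, 0, -50],
  [0, 0, -56],
  [0, 0, -58],
  [0, 0, -60],
  [0, 0, -61],
  [0, 0, -61],
], spin=[0, 0, 0, 0, 0, 0, 0], fingers=[20, 20, 20, 20, 20, 20, 20])

```text
time_s: 8.9
eef_pos: [0.4298, -0.0599, 0.0371]
eef_rot: [0.703, -0.081, 0.702, 0.081]
wrist_force: [-0.5, -0.1, -2.3]
opening: 0.324
```

```bash
python3 - <<'E'
from h import *
st()
E
```

```text
t 8.9 tcp [429.8 -59.9  37.1] mag [-126.7 -128.7   37.1] yaw 0.2301 F [-0.5 -0.1 -2.3] op 0.324 q6 -0.64
```

Still hanging (−2.3 N); ease down 1.5 mm more, then release.

>>> step_arm([
  [0, 0, -1],
  [0, 0, -1.5],
  [0, 0, -2],
], spin=[0, 0, 0], fingers=[20, 20, 20])

```text
time_s: 9.2
eef_pos: [0.4299, -0.0599, 0.0366]
eef_rot: [0.703, -0.081, 0.702, 0.081]
wrist_force: [-10.5, 3.5, 31.6]
opening: 0.324
```

>>> step_arm([
  [0, 0, 0],
  [0, 0, 0],
  [0, 0, 0],
  [0, 0, 0],
  [0, 0, 40],
  [0, 0, 80],
  [0, 0, 120],
  [0, 0, 120],
], spin=[0, 0, 0, 0, 0, 0, 0, 0], fingers=[45, 60, 60, 60, 60, 70, 100, 100])

```text
time_s: 10.0
eef_pos: [0.4328, -0.0611, 0.1596]
eef_rot: [0.706, -0.083, 0.699, 0.079]
wrist_force: [0.9, -0.7, -0.1]
opening: 0.996
```

```bash
python3 - <<'E'
from h import *
st()
snap("side","s9");crop("s9","s9c",140,150,360,350,3.5)
snap("top","t9");crop("t9","t9c",200,150,370,270,4.5)
E
```

```text
t 10.0 tcp [432.8 -61.1 159.6] mag [-124.  -130.6  159.6] yaw 0.2303 F [ 0.9 -0.7 -0.1] op 0.996 q6 -0.64
```

View pics/s9c.png

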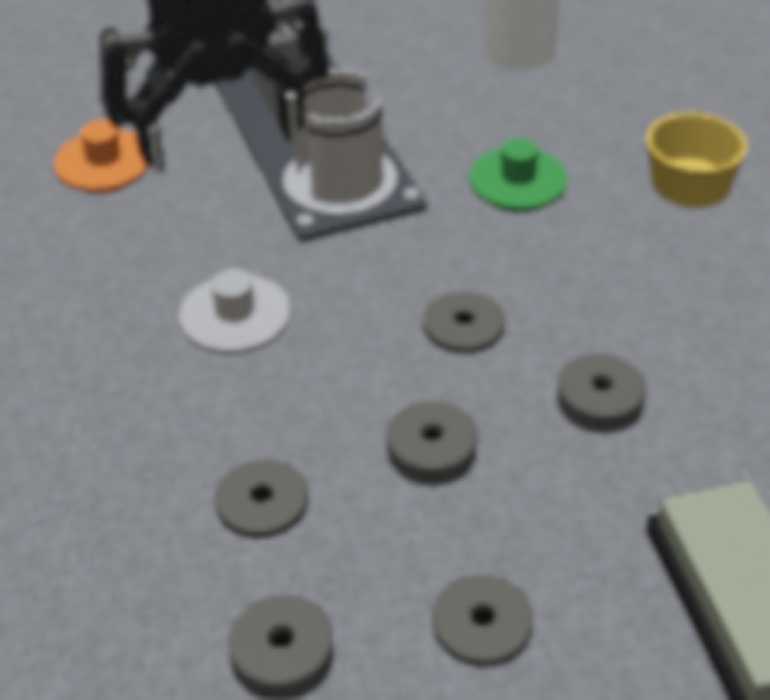

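View pics/t9c.png

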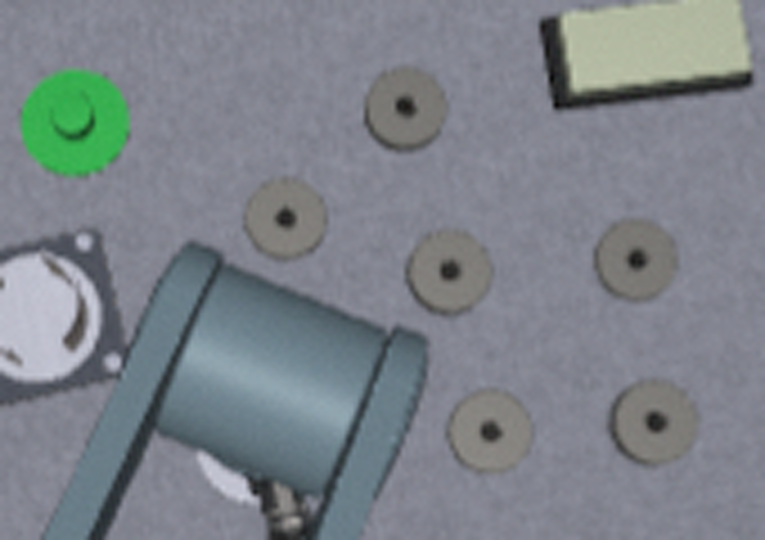

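>>> step_arm([
  [0, 0, 0],
  [30, -35, 0],
  [60, -70, 0],
  [90, -105, 0],
  [121, -140.5, 0],
  [121, -140.5, 0],
  [121, -140.5, 0],
  [121, -140.5, 0],
  [121, -140.5, 0],
  [121, -140.5, 0],
], spin=[-0.15, -0.3, -0.45, -0.6, -0.75, -0.9, -1.05, -1.2, -1.35, -1.5], fingers=[100, 100, 100, 100, 100, 100, 100, 100, 100, 100])

```text
time_s: 11.1
eef_pos: [0.5488, -0.1995, 0.1514]
eef_rot: [0.566, 0.421, 0.57, -0.421]
wrist_force: [-0.1, 0.2, -0.7]
opening: 1.0
```

```bash
python3 - <<'E'
from h import *
st()
snap("side","s10");crop("s10","s10c",180,180,360,350,4)
E
```

```text
t 11.1 tcp [ 548.8 -199.5  151.4] mag [ -42.6 -291.8  151.4] yaw -1.2764 F [-0.1  0.2 -0.7] op 1.0 q6 0.72
```

View pics/s10c.png

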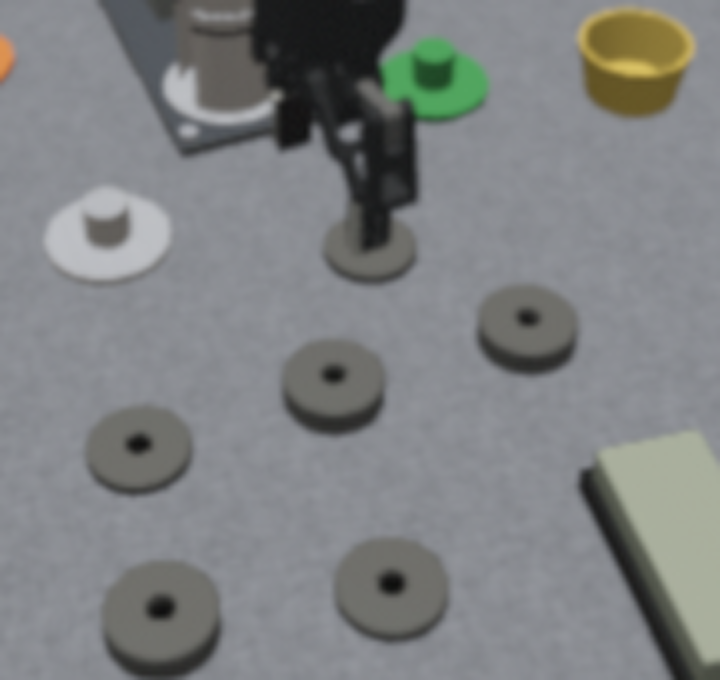

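>>> step_arm([
  [0, 0, -45],
  [0, 0, -90],
  [0, 0, -120],
  [0, 0, -132],
  [0, 0, -134],
  [0, 0, -134],
], spin=[-0.07, -0.07, -0.07, -0.07, -0.07, -0.07], fingers=[100, 100, 100, 100, 100, 100])

```text
time_s: 11.75
eef_pos: [0.5505, -0.2004, 0.0206]
eef_rot: [0.555, 0.439, 0.554, -0.439]
wrist_force: [0.4, 0.1, -0.0]
opening: 1.003
```

```bash
python3 - <<'E'
from h import *
st()
snap("side","s11");crop("s11","s11c",200,200,330,320,6)
E
```

```text
t 11.75 tcp [ 550.5 -200.4   20.6] mag [ -41.1 -293.    20.6] yaw -1.3391 F [ 0.4  0.1 -0. ] op 1.003 q6 0.79
```

View pics/s11c.png

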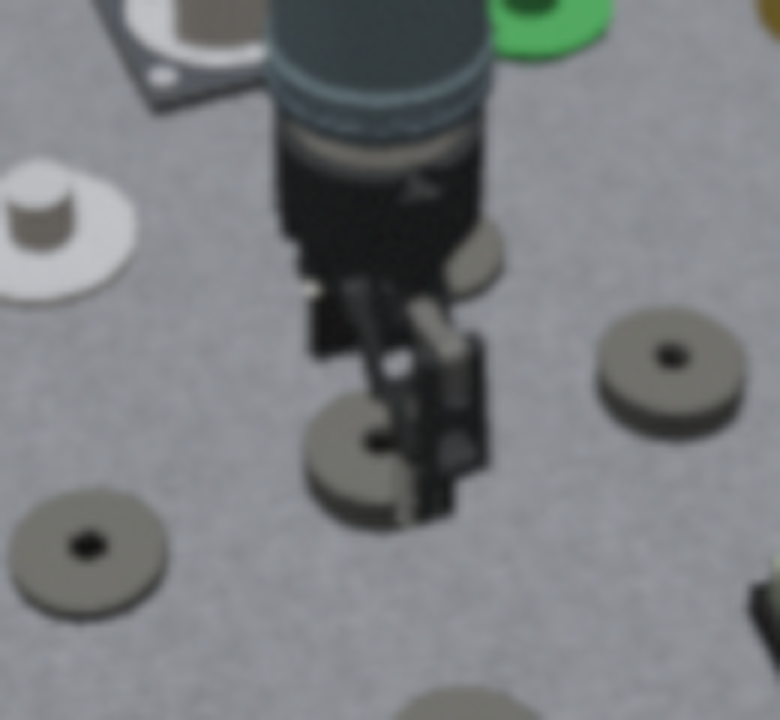

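>>> step_arm([
  [0, 0, -3],
  [0, 0, -3],
  [0, 0, -3],
  [0, 0, -3],
  [0, 0, -3],
  [0, 0, -3],
  [0, 0, -3],
  [0, 0, -3],
], spin=[0, 0, 0, 0, 0, 0, 0, 0], fingers=[80, 60, 60, 60, 80, 100, 100, 100])

```text
time_s: 12.6
eef_pos: [0.5501, -0.2001, 0.0172]
eef_rot: [0.554, 0.439, 0.554, -0.439]
wrist_force: [-0.5, 0.2, 0.8]
opening: 0.998
```

```bash
python3 - <<'E'
from h import *
st()
E
```

```text
t 12.6 tcp [ 550.1 -200.1   17.2] mag [ -41.4 -292.7   17.2] yaw -1.34 F [-0.5  0.2  0.8] op 0.998 q6 0.79
```

>>> step_arm([
  [0, 0, 0],
  [0, 0, 0],
  [0, 0, 0],
  [0, 0, 0],
  [0, 0, 0],
  [0, 0, 0],
  [0, 0, 0],
  [0, 0, 0],
  [0, 0, 0],
  [0, 0, 0],
], spin=[0.15, 0.3, 0.45, 0.6, 0.75, 0.9, 1.05, 1.2, 1.35, 1.5], fingers=[100, 100, 100, 100, 100, 100, 100, 100, 100, 100])

```text
time_s: 13.6
eef_pos: [0.5501, -0.2001, 0.0171]
eef_rot: [0.705, -0.059, 0.705, 0.059]
wrist_force: [0.0, 0.6, 0.8]
opening: 0.995
```

>>> step_arm([
  [0, 0, 0],
  [0, 0, 0],
  [0, 0, 0],
  [0, 0, 0],
  [0, 0, 0],
  [0, 0, 0],
], spin=[0.07, 0.07, 0.07, 0.07, 0.07, 0.07], fingers=[100, 80, 60, 50, 50, 50])

```text
time_s: 14.2
eef_pos: [0.5506, -0.2004, 0.0179]
eef_rot: [0.703, -0.081, 0.702, 0.081]
wrist_force: [-0.7, 0.8, 5.8]
opening: 0.671
```

```bash
python3 - <<'E'
from h import *
st()
snap("side","s12");crop("s12","s12c",200,200,330,320,6)
E
```

```text
t 14.2 tcp [ 550.6 -200.4   17.9] mag [ -41.  -293.1   17.9] yaw 0.2289 F [-0.7  0.8  5.8] op 0.671 q6 -0.78
```

View pics/s12c.png

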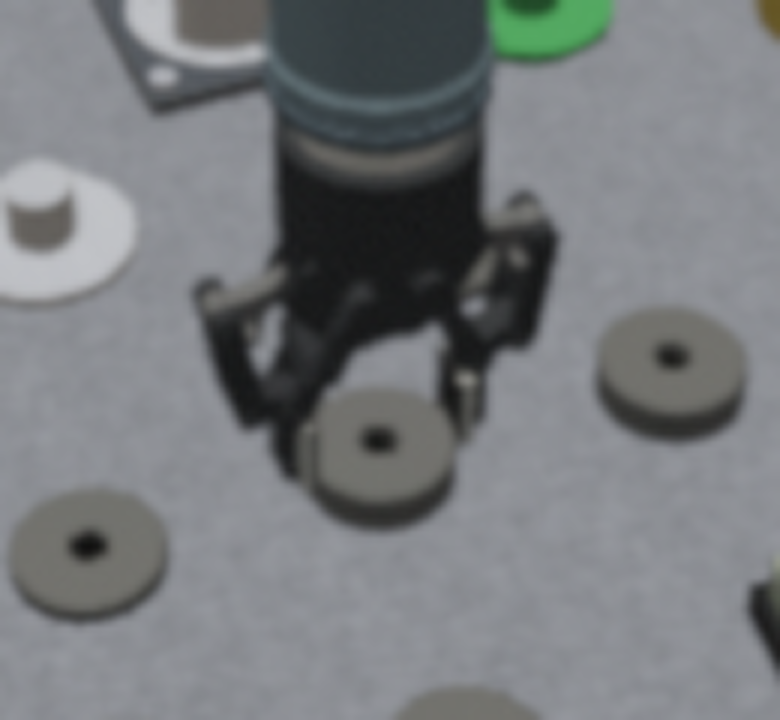

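>>> step_arm([
  [0, 0, 20],
  [0, 0, 60],
  [0, 0, 100],
  [0, 0, 145],
  [0, 0, 145],
  [0, 0, 145],
], spin=[0, 0, 0, 0, 0, 0], fingers=[50, 50, 50, 50, 50, 50])

```text
time_s: 14.85
eef_pos: [0.5507, -0.2004, 0.1632]
eef_rot: [0.703, -0.081, 0.702, 0.08]
wrist_force: [0.2, 0.6, -2.1]
opening: 0.672
```

```bash
python3 - <<'E'
from h import *
st()
snap("side","s13");snap("top","t13")
c=[(mw([0,0,92]),.036,(0,0,255)),(mw([0,0,92]),.033,(0,255,255))]
overlay("s8","o4","side",(210,150,280,220),10,c)
overlay("t13","o5","top",(170,190,250,260),9,c)
E
```

```text
t 14.85 tcp [ 550.7 -200.4  163.2] mag [ -41.  -293.1  163.2] yaw 0.2294 F [ 0.2  0.6 -2.1] op 0.672 q6 -0.78
```

View pics/o4.png

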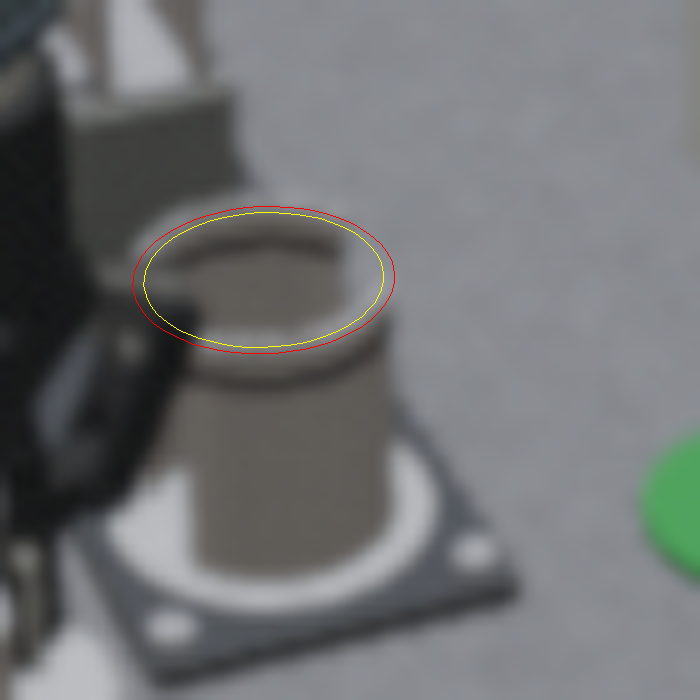

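View pics/o5.png

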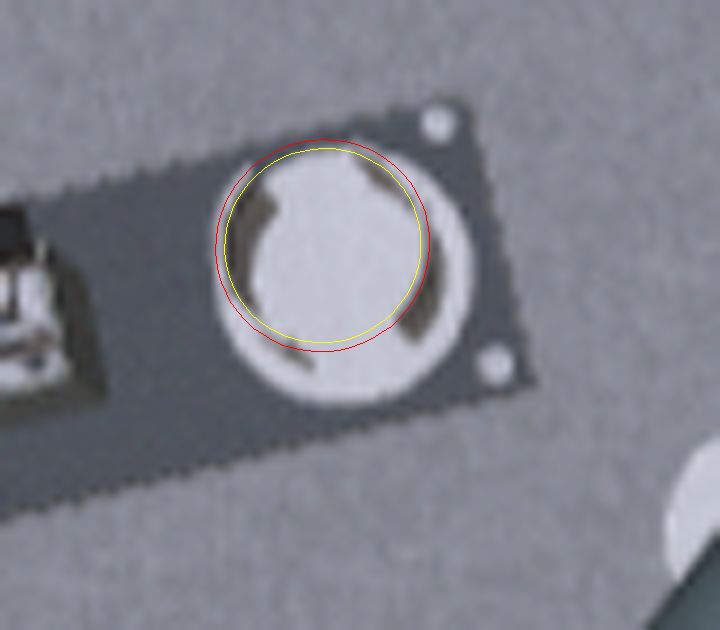

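>>> step_arm([
  [-4, 45, 0],
  [-8, 92, 0],
  [-13, 140, 0],
  [-17, 187, 0],
  [-22, 235, 0],
  [-25, 275, 0],
  [-27, 295, 0],
  [-27, 295, 0],
  [-27, 295, 0],
  [-27, 295, 0],
], spin=[0, 0, 0, 0, 0, 0, 0, 0, 0, 0], fingers=[50, 50, 50, 50, 50, 50, 50, 50, 50, 50])

```text
time_s: 15.95
eef_pos: [0.5228, 0.0938, 0.1612]
eef_rot: [0.702, -0.081, 0.703, 0.081]
wrist_force: [-0.2, 0.3, -1.4]
opening: 0.674
```

```bash
python3 - <<'E'
from h import *
st()
snap("side","s14");crop("s14","s14c",190,100,300,220,6)
E
```

```text
t 15.95 tcp [522.8  93.8 161.2] mag [ -1.1  -0.2 161.2] yaw 0.229 F [-0.2  0.3 -1.4] op 0.674 q6 -0.27
```

View pics/s14c.png

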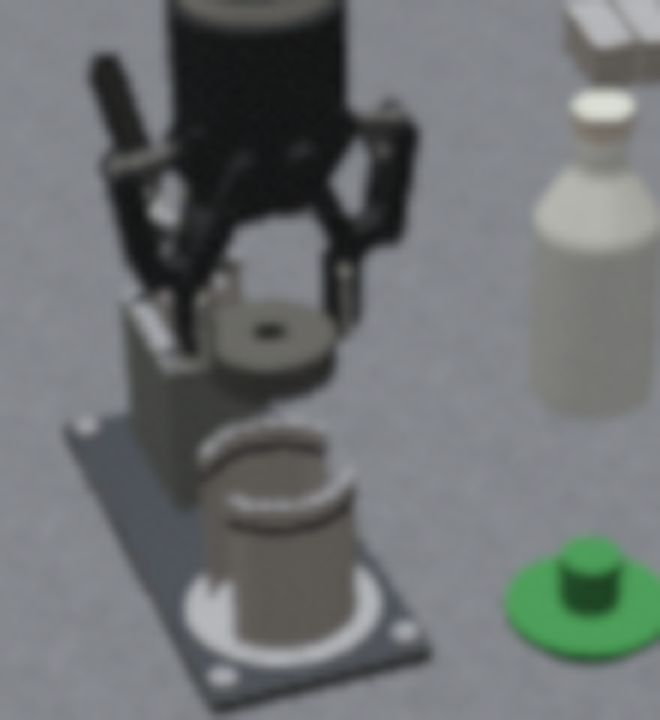

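>>> step_arm([
  [1, 0.3, -25],
  [1, 0.3, -45],
  [1, 0.3, -55],
  [1, 0.3, -63],
  [1, 0.3, -63],
], spin=[0, 0, 0, 0, 0], fingers=[50, 50, 50, 50, 50])

```text
time_s: 16.5
eef_pos: [0.5238, 0.0946, 0.0985]
eef_rot: [0.702, -0.081, 0.703, 0.081]
wrist_force: [0.0, -0.9, -1.4]
opening: 0.677
```

```bash
python3 - <<'E'
from h import *
st()
snap("side","s15");crop("s15","s15c",190,120,300,220,7)
E
```

```text
t 16.5 tcp [523.8  94.6  98.5] mag [ 0.   0.3 98.5] yaw 0.2291 F [ 0.  -0.9 -1.4] op 0.677 q6 -0.27
```

View pics/s15c.png

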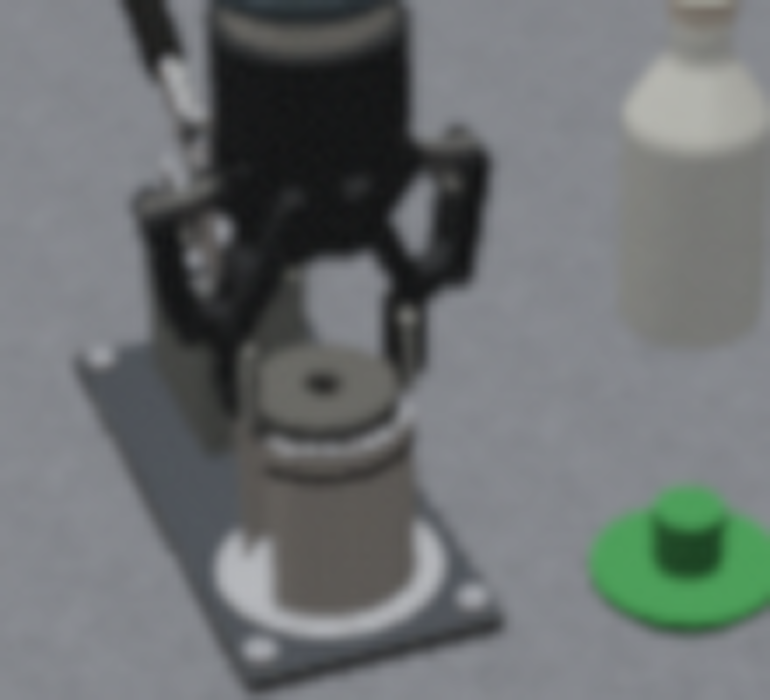

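>>> step_arm([
  [0, 0, -15],
  [0, 0, -30],
  [0, 0, -45],
  [0, 0, -58],
  [0, 0, -64],
  [0, 0, -64],
], spin=[0, 0, 0, 0, 0, 0], fingers=[50, 50, 50, 50, 50, 50])

```text
time_s: 17.15
eef_pos: [0.5237, 0.0949, 0.0344]
eef_rot: [0.702, -0.081, 0.703, 0.081]
wrist_force: [0.5, -2.2, -0.9]
opening: 0.671
```

```bash
python3 - <<'E'
from h import *
st()
E
```

```text
t 17.15 tcp [523.7  94.9  34.4] mag [ 0.   0.6 34.4] yaw 0.2301 F [ 0.5 -2.2 -0.9] op 0.671 q6 -0.27
```

>>> step_arm([
  [0, 0, 0],
  [0, 0, 0],
  [0, 0, 0],
  [0, 0, 30],
  [0, 0, 75],
  [0, 0, 120],
  [0, 0, 120],
], spin=[0, 0, 0, 0, 0, 0, 0], fingers=[80, 84, 84, 84, 84, 84, 84])

```text
time_s: 17.85
eef_pos: [0.5289, 0.0952, 0.1628]
eef_rot: [0.707, -0.082, 0.698, 0.081]
wrist_force: [1.1, -0.5, 0.4]
opening: 0.841
```

```bash
python3 - <<'E'
from h import *
st()
snap("side","s16");crop("s16","s16c",190,120,370,350,3)
snap("top","t16");crop("t16","t16c",170,150,370,280,4)
E
```

```text
t 17.85 tcp [528.9  95.2 162.8] mag [  5.2  -0.3 162.8] yaw 0.2304 F [ 1.1 -0.5  0.4] op 0.841 q6 -0.27
```

View pics/s16c.png

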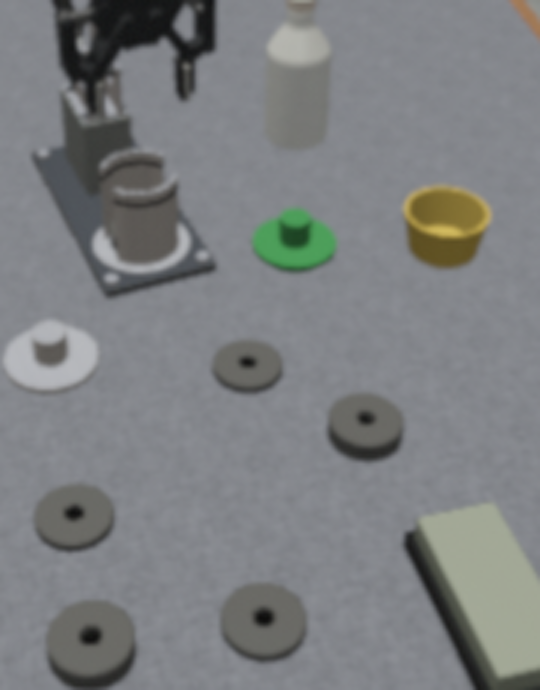

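View pics/t16c.png

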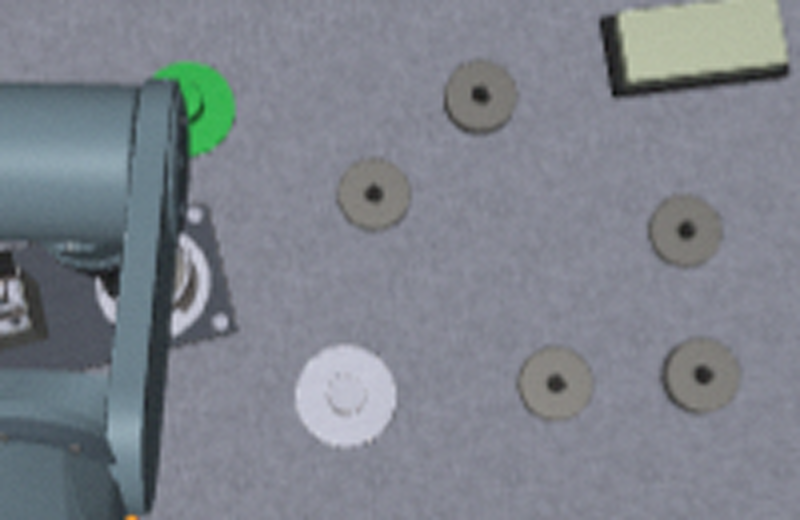

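>>> step_arm([
  [0, 0, 5],
  [18, -33, 5],
  [37, -66, 5],
  [56, -100, 5],
  [75, -134, 5],
  [93, -168, 5],
  [112, -202, 5],
  [130, -236, 5],
  [148.5, -268.5, 5],
  [148.5, -268.5, 5],
], spin=[-0.15, -0.3, -0.45, -0.6, -0.75, -0.9, -1.05, -1.2, -1.35, -1.5], fingers=[84, 100, 100, 100, 100, 100, 100, 100, 100, 100])

```text
time_s: 18.95
eef_pos: [0.6729, -0.1778, 0.1574]
eef_rot: [0.567, 0.422, 0.568, -0.423]
wrist_force: [0.3, 0.4, 0.8]
opening: 0.998
```

>>> step_arm([
  [0, 0, 0],
  [0, 0, 0],
  [0, 0, -40],
], spin=[-0.07, -0.07, -0.07], fingers=[100, 100, 100])

```text
time_s: 19.25
eef_pos: [0.6762, -0.1748, 0.125]
eef_rot: [0.558, 0.439, 0.551, -0.438]
wrist_force: [0.2, -0.4, 1.0]
opening: 1.001
```

```bash
python3 - <<'E'
from h import *
st()
snap("side","s17");crop("s17","s17c",240,200,360,300,6)
E
```

```text
t 19.25 tcp [ 676.2 -174.8  125. ] mag [  87.1 -296.7  125. ] yaw -1.3376 F [ 0.2 -0.4  1. ] op 1.001 q6 0.92
```

View pics/s17c.png

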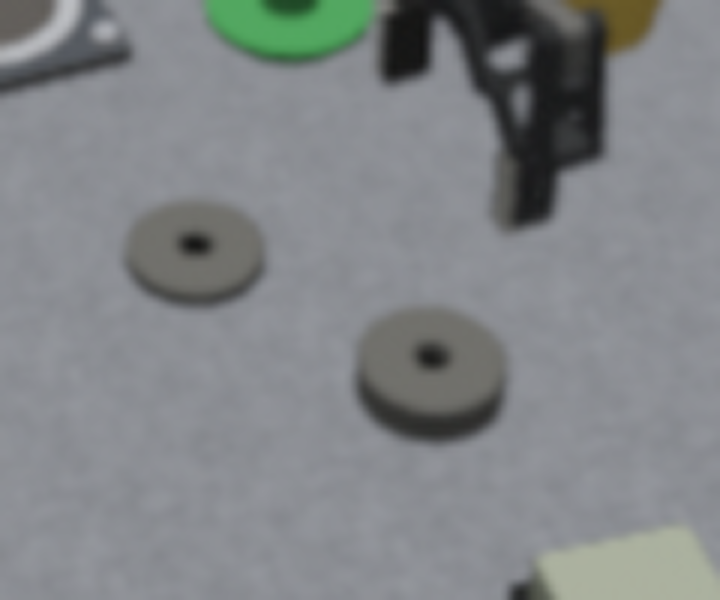

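>>> step_arm([
  [0, 0, -40],
  [0, 0, -80],
  [0, 0, -98],
  [0, 0, -102],
  [0, 0, -102],
  [0, 0, -102],
], spin=[0, 0, 0, 0, 0, 0], fingers=[100, 100, 100, 100, 100, 100])

```text
time_s: 19.9
eef_pos: [0.6742, -0.174, 0.0206]
eef_rot: [0.556, 0.439, 0.553, -0.439]
wrist_force: [0.8, 0.1, 0.4]
opening: 0.999
```

```bash
python3 - <<'E'
from h import *
st()
E
```

```text
t 19.9 tcp [ 674.2 -174.    20.6] mag [  85.4 -295.5   20.6] yaw -1.3395 F [0.8 0.1 0.4] op 0.999 q6 0.92
```

>>> step_arm([
  [0, 0, 0],
  [0, 0, 0],
  [0, 0, 0],
  [0, 0, 0],
  [0, 0, 0],
  [0, 0, 0],
  [0, 0, 0],
  [0, 0, 0],
], spin=[0, 0, 0, 0, 0, 0, 0, 0], fingers=[80, 60, 60, 60, 80, 100, 100, 100])

```text
time_s: 20.7
eef_pos: [0.6725, -0.1733, 0.0181]
eef_rot: [0.554, 0.439, 0.554, -0.439]
wrist_force: [0.5, 0.1, -0.0]
opening: 0.998
```

>>> step_arm([
  [0, 0, 0],
  [0, 0, 0],
  [0, 0, 0],
  [0, 0, 0],
  [0, 0, 0],
  [0, 0, 0],
  [0, 0, 0],
  [0, 0, 0],
  [0, 0, 0],
  [0, 0, 0],
], spin=[0.15, 0.3, 0.45, 0.6, 0.75, 0.9, 1.05, 1.2, 1.35, 1.5], fingers=[100, 100, 100, 100, 100, 100, 100, 100, 100, 100])

```text
time_s: 21.7
eef_pos: [0.6726, -0.1733, 0.018]
eef_rot: [0.705, -0.059, 0.705, 0.059]
wrist_force: [0.1, -1.0, -0.5]
opening: 1.006
```

>>> step_arm([
  [0, 0, 0],
  [0, 0, 0],
  [0, 0, 0],
  [0, 0, 0],
  [0, 0, 0],
  [0, 0, 0],
], spin=[0.07, 0.07, 0.07, 0.07, 0.07, 0.07], fingers=[100, 80, 60, 50, 50, 50])

```text
time_s: 22.3
eef_pos: [0.6732, -0.1736, 0.0189]
eef_rot: [0.703, -0.081, 0.702, 0.081]
wrist_force: [0.4, 0.1, 4.6]
opening: 0.667
```

```bash
python3 - <<'E'
from h import *
st()
snap("side","s18");crop("s18","s18c",200,180,360,300,5)
E
```

```text
t 22.3 tcp [ 673.2 -173.6   18.9] mag [  84.4 -294.9   18.9] yaw 0.2293 F [0.4 0.1 4.6] op 0.667 q6 -0.65
```

View pics/s18c.png

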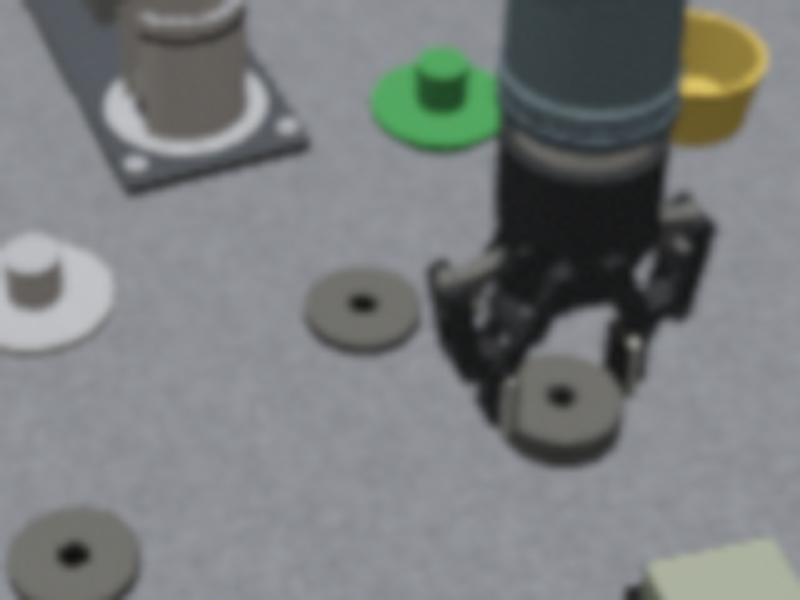

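>>> step_arm([
  [0, 0, 30],
  [0, 0, 75],
  [0, 0, 120],
  [-18, 33, 143],
  [-41, 75, 143],
  [-64, 116, 143],
  [-87, 157, 143],
  [-110, 198, 143],
  [-131, 237, 143],
  [-148.5, 267.8, 143],
], spin=[0, 0, 0, 0, 0, 0, 0, 0, 0, 0], fingers=[50, 50, 50, 50, 50, 50, 50, 50, 50, 50])

```text
time_s: 23.35
eef_pos: [0.5219, 0.0965, 0.1604]
eef_rot: [0.702, -0.081, 0.703, 0.082]
wrist_force: [0.5, -0.1, -0.9]
opening: 0.669
```

>>> step_arm([
  [0, 0, 0],
  [0, 0, 0],
  [0, 0, 0],
  [0, 0, -20],
  [0, 0, -20],
], spin=[0, 0, 0, 0, 0], fingers=[50, 50, 50, 50, 50])

```text
time_s: 23.85
eef_pos: [0.523, 0.0932, 0.139]
eef_rot: [0.701, -0.08, 0.704, 0.081]
wrist_force: [-1.2, 0.6, -1.3]
opening: 0.67
```

```bash
python3 - <<'E'
from h import *
st()
snap("side","s19");crop("s19","s19c",190,100,300,220,6)
E
```

```text
t 23.85 tcp [523.   93.2 139. ] mag [ -1.   -0.9 139. ] yaw 0.228 F [-1.2  0.6 -1.3] op 0.67 q6 -0.28
```

View pics/s19c.png

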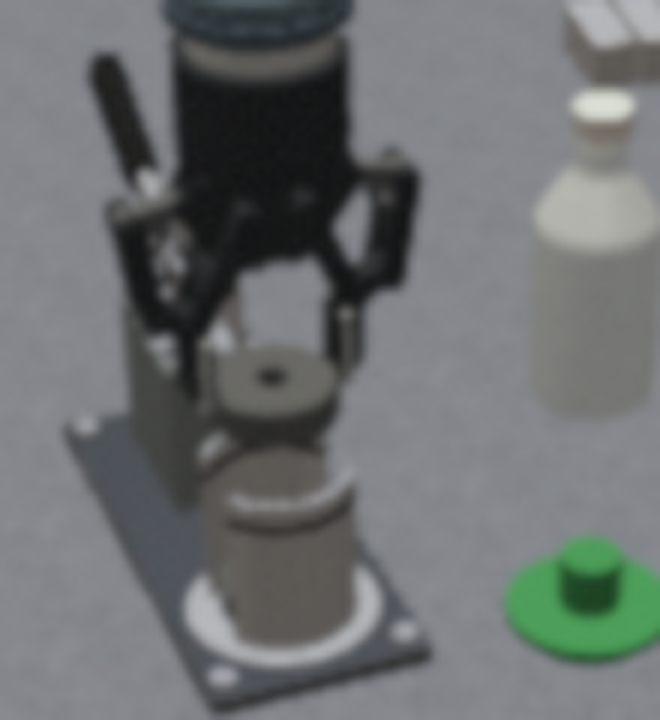

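>>> step_arm([
  [0.7, 0.8, -15],
  [0.7, 0.8, -30],
  [0.7, 0.8, -42],
  [0.7, 0.8, -42],
], spin=[0, 0, 0, 0], fingers=[50, 50, 50, 50])

```text
time_s: 24.3
eef_pos: [0.5239, 0.0948, 0.0979]
eef_rot: [0.701, -0.081, 0.704, 0.081]
wrist_force: [-0.2, 0.9, -1.0]
opening: 0.667
```

```bash
python3 - <<'E'
from h import *
st()
E
```

```text
t 24.3 tcp [523.9  94.8  97.9] mag [ 0.2  0.4 97.9] yaw 0.2292 F [-0.2  0.9 -1. ] op 0.667 q6 -0.27
```

>>> step_arm([
  [0, 0, -15],
  [0, 0, -30],
  [0, 0, -42],
  [0, 0, -46],
  [0, 0, -48],
  [0, 0, -48],
], spin=[0, 0, 0, 0, 0, 0], fingers=[50, 50, 50, 50, 50, 50])

```text
time_s: 24.9
eef_pos: [0.5252, 0.0952, 0.0516]
eef_rot: [0.703, -0.081, 0.702, 0.081]
wrist_force: [0.3, -0.2, -1.9]
opening: 0.673
```

```bash
python3 - <<'E'
from h import *
st()
E
```

```text
t 24.9 tcp [525.2  95.2  51.6] mag [ 1.6  0.5 51.6] yaw 0.23 F [ 0.3 -0.2 -1.9] op 0.673 q6 -0.27
```

>>> step_arm([
  [-1, 0, -2],
  [-1, 0, -2],
  [-1, 0, -2],
  [-1, 0, -2],
  [-1, 0, -2],
  [-1, 0, 30],
  [-1, 0, 75],
  [-1, 0, 110],
  [-1, 0, 110],
], spin=[0, 0, 0, 0, 0, 0, 0, 0, 0], fingers=[50, 50, 80, 84, 84, 84, 84, 84, 84])

```text
time_s: 25.8
eef_pos: [0.5278, 0.0952, 0.1673]
eef_rot: [0.706, -0.082, 0.699, 0.081]
wrist_force: [0.9, 0.0, 0.4]
opening: 0.841
```

```bash
python3 - <<'E'
from h import *
st()
snap("side","s20");crop("s20","s20c",190,120,370,350,3)
snap("top","t20");crop("t20","t20c",170,150,370,280,4)
E
```

```text
t 25.8 tcp [527.8  95.2 167.3] mag [ 4.100e+00 -1.000e-01  1.673e+02] yaw 0.2302 F [0.9 0.  0.4] op 0.841 q6 -0.27
```

View pics/s20c.png

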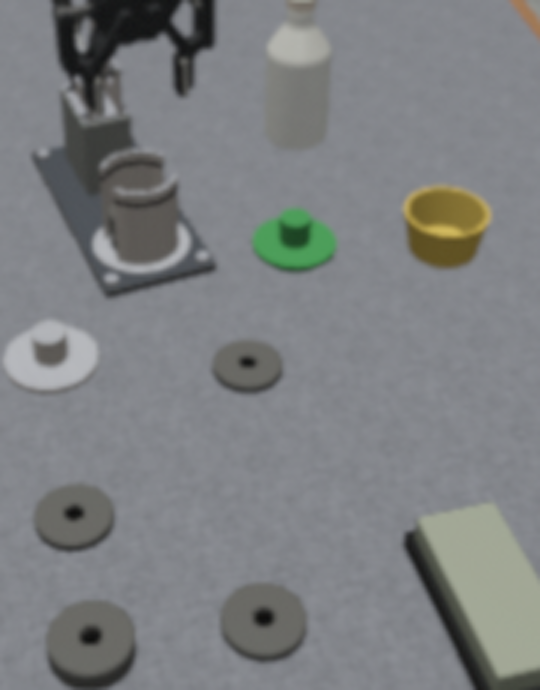

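View pics/t20c.png

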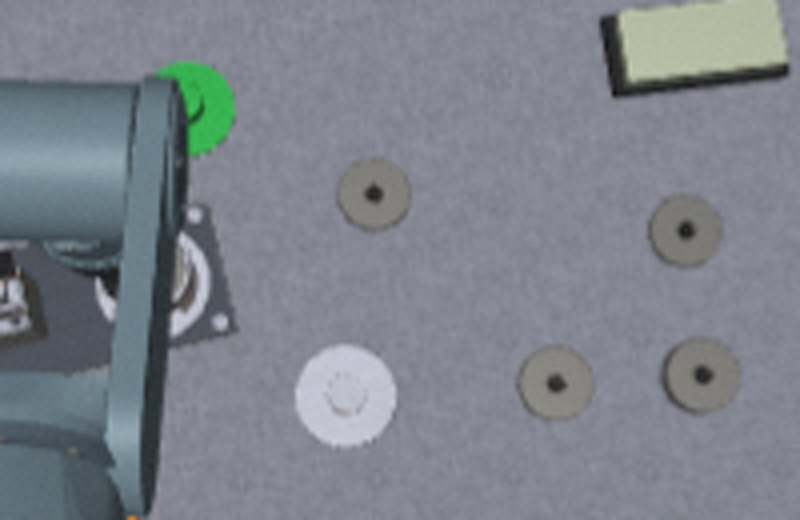

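>>> step_arm([
  [-6, -33, 0],
  [-15, -78, 0],
  [-23, -123, 0],
  [-32, -168, 0],
  [-41, -213, 0],
  [-50, -259, 0],
  [-58, -304, 0],
  [-67, -350, 0],
  [-76, -395, 0],
  [-84, -437.5, 0],
], spin=[-0.15, -0.3, -0.45, -0.6, -0.75, -0.9, -1.05, -1.2, -1.35, -1.5], fingers=[84, 100, 100, 100, 100, 100, 100, 100, 100, 100])

```text
time_s: 26.9
eef_pos: [0.4383, -0.3434, 0.1592]
eef_rot: [0.567, 0.422, 0.569, -0.421]
wrist_force: [0.7, -0.3, -0.9]
opening: 1.003
```

>>> step_arm([
  [0, 0, 0],
  [0, 0, 0],
  [0, 0, -40],
  [0, 0, -80],
  [0, 0, -80],
], spin=[-0.07, -0.07, -0.07, -0.07, -0.07], fingers=[100, 100, 100, 100, 100])

```text
time_s: 27.4
eef_pos: [0.4365, -0.337, 0.0748]
eef_rot: [0.55, 0.439, 0.56, -0.437]
wrist_force: [-1.1, 1.1, -0.4]
opening: 0.999
```

```bash
python3 - <<'E'
from h import *
st()
snap("side","s21");crop("s21","s21c",180,230,320,350,5)
E
```

```text
t 27.4 tcp [ 436.5 -337.    74.8] mag [-183.3 -400.1   74.8] yaw -1.337 F [-1.1  1.1 -0.4] op 0.999 q6 0.46
```

View pics/s21c.png

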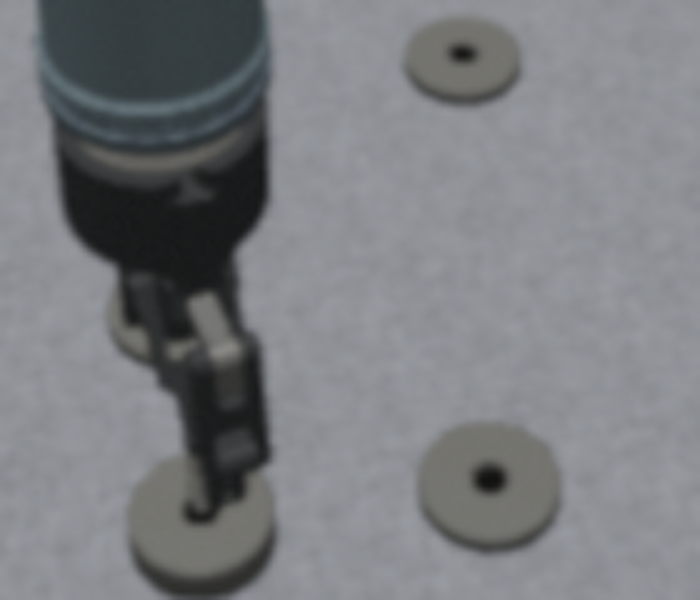

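>>> step_arm([
  [0, 0, 0],
  [0, 0, 0],
  [0, 0, -25],
  [0, 0, -45],
  [0, 0, -57],
  [0, 0, -57],
  [0, 0, -57],
], spin=[0, 0, 0, 0, 0, 0, 0], fingers=[100, 100, 100, 100, 100, 100, 100])

```text
time_s: 28.15
eef_pos: [0.4405, -0.3429, 0.0254]
eef_rot: [0.555, 0.439, 0.554, -0.439]
wrist_force: [0.4, 0.3, 0.4]
opening: 0.999
```

```bash
python3 - <<'E'
from h import *
st()
E
```

```text
t 28.15 tcp [ 440.5 -342.9   25.4] mag [-180.7 -406.7   25.4] yaw -1.3398 F [0.4 0.3 0.4] op 0.999 q6 0.47
```

>>> step_arm([
  [0, 0, -5],
  [0, 0, -5],
  [0, 0, -5],
  [0, 0, -5],
  [0, 0, -5],
  [0, 0, -5],
  [0, 0, -5],
  [0, 0, -5],
  [0, 0, -5],
], spin=[0, 0, 0, 0, 0, 0, 0, 0, 0], fingers=[100, 80, 60, 60, 60, 80, 100, 100, 100])

```text
time_s: 29.05
eef_pos: [0.4398, -0.3422, 0.0192]
eef_rot: [0.554, 0.439, 0.554, -0.439]
wrist_force: [-0.7, -0.1, -0.8]
opening: 0.997
```

```bash
python3 - <<'E'
from h import *
st()
E
```

```text
t 29.05 tcp [ 439.8 -342.2   19.2] mag [-181.2 -405.9   19.2] yaw -1.34 F [-0.7 -0.1 -0.8] op 0.997 q6 0.47
```

>>> step_arm([
  [0, 0, 0],
  [0, 0, 0],
  [0, 0, 0],
  [0, 0, 0],
  [0, 0, 0],
  [0, 0, 0],
  [0, 0, 0],
  [0, 0, 0],
  [0, 0, 0],
  [0, 0, 0],
], spin=[0.15, 0.3, 0.45, 0.6, 0.75, 0.9, 1.05, 1.2, 1.35, 1.5], fingers=[100, 100, 100, 100, 100, 100, 100, 100, 100, 100])

```text
time_s: 30.05
eef_pos: [0.4398, -0.3422, 0.0192]
eef_rot: [0.705, -0.059, 0.705, 0.059]
wrist_force: [0.4, 0.9, -0.0]
opening: 1.002
```

>>> step_arm([
  [0, 0, 0],
  [0, 0, 0],
  [0, 0, 0],
  [0, 0, 0],
  [0, 0, 0],
  [0, 0, 0],
], spin=[0.07, 0.07, 0.07, 0.07, 0.07, 0.07], fingers=[100, 80, 60, 50, 50, 50])

```text
time_s: 30.65
eef_pos: [0.4401, -0.3425, 0.0199]
eef_rot: [0.703, -0.081, 0.702, 0.08]
wrist_force: [-1.2, 1.3, 6.4]
opening: 0.668
```

```bash
python3 - <<'E'
from h import *
st()
snap("side","s22");crop("s22","s22c",180,230,320,350,5)
E
```

```text
t 30.65 tcp [ 440.1 -342.5   19.9] mag [-181.  -406.3   19.9] yaw 0.2283 F [-1.2  1.3  6.4] op 0.668 q6 -1.1
```

View pics/s22c.png

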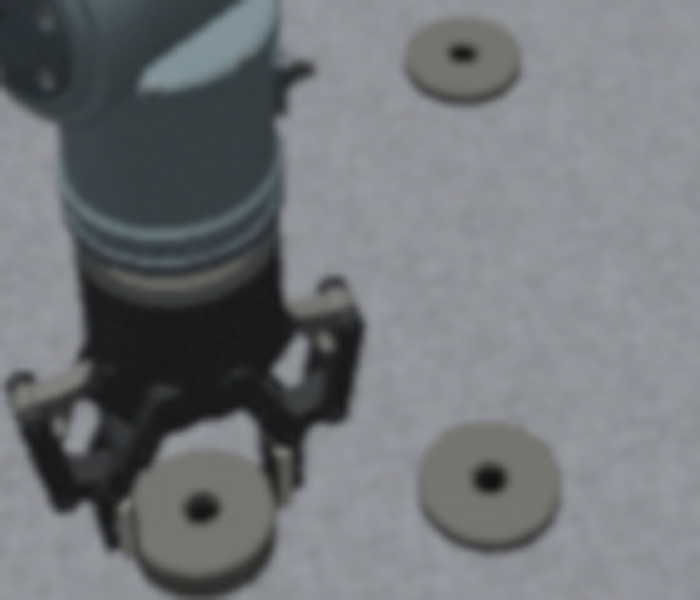

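>>> step_arm([
  [0, 0, 30],
  [0, 0, 75],
  [0, 0, 120],
  [9, 45, 145],
  [18, 93, 145],
  [27, 141, 145],
  [36, 189, 145],
  [45, 237, 145],
  [55, 285, 145],
  [64, 333, 145],
], spin=[0, 0, 0, 0, 0, 0, 0, 0, 0, 0], fingers=[50, 50, 50, 50, 50, 50, 50, 50, 50, 50])

```text
time_s: 31.7
eef_pos: [0.5038, -0.0073, 0.1643]
eef_rot: [0.703, -0.08, 0.702, 0.08]
wrist_force: [1.2, -0.1, -0.2]
opening: 0.666
```

>>> step_arm([
  [10, 50, 0],
  [17, 90, 0],
  [20, 103.7, 0],
  [20, 103.7, 0],
  [20, 103.7, 0],
  [20, 103.7, -20],
  [20, 103.7, -20],
  [20, 103.7, -20],
], spin=[0, 0, 0, 0, 0, 0, 0, 0], fingers=[50, 50, 50, 50, 50, 50, 50, 50])

```text
time_s: 32.5
eef_pos: [0.5235, 0.0931, 0.144]
eef_rot: [0.702, -0.08, 0.703, 0.08]
wrist_force: [-0.0, -0.0, -1.3]
opening: 0.665
```

```bash
python3 - <<'E'
from h import *
st()
snap("side","s23");crop("s23","s23c",190,100,300,220,6)
E
```

```text
t 32.5 tcp [523.5  93.1 144. ] mag [ -0.6  -1.1 144. ] yaw 0.2278 F [-0.  -0.  -1.3] op 0.665 q6 -0.27
```

View pics/s23c.png

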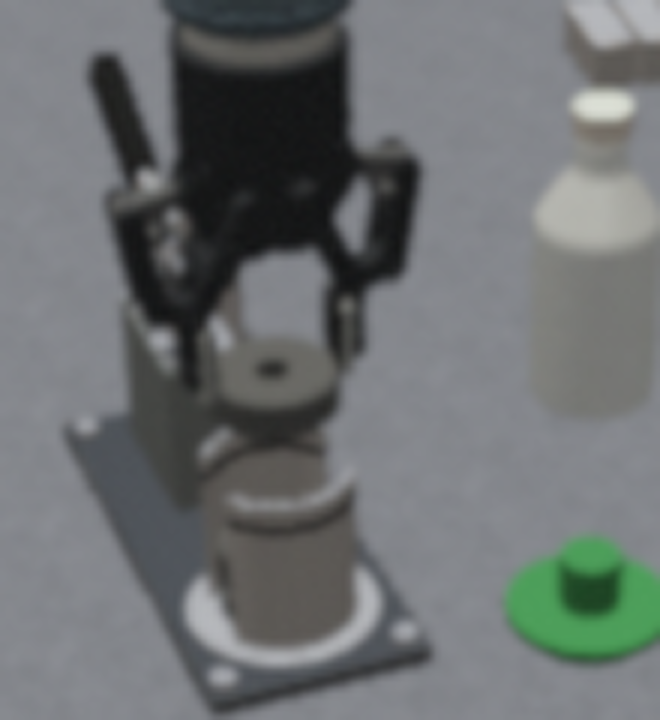

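>>> step_arm([
  [0.3, 0.8, -15],
  [0.3, 0.8, -30],
  [0.3, 0.8, -42],
  [0.3, 0.8, -42],
], spin=[0, 0, 0, 0], fingers=[50, 50, 50, 50])

```text
time_s: 32.95
eef_pos: [0.5232, 0.0948, 0.1011]
eef_rot: [0.702, -0.081, 0.703, 0.081]
wrist_force: [-0.3, 0.0, -1.5]
opening: 0.664
```

```bash
python3 - <<'E'
from h import *
st()
E
```

```text
t 32.95 tcp [523.2  94.8 101.1] mag [ -0.5   0.7 101.1] yaw 0.2293 F [-0.3  0.  -1.5] op 0.664 q6 -0.27
```

>>> step_arm([
  [0, 0, -15],
  [0, 0, -26],
  [0, 0, -30],
  [0, 0, -32],
  [0, 0, -32],
], spin=[0, 0, 0, 0, 0], fingers=[50, 50, 50, 50, 50])

```text
time_s: 33.45
eef_pos: [0.5244, 0.0952, 0.0705]
eef_rot: [0.703, -0.081, 0.702, 0.081]
wrist_force: [0.1, -0.1, -0.8]
opening: 0.666
```

```bash
python3 - <<'E'
from h import *
st()
E
```

```text
t 33.45 tcp [524.4  95.2  70.5] mag [ 0.8  0.7 70.5] yaw 0.23 F [ 0.1 -0.1 -0.8] op 0.666 q6 -0.27
```

>>> step_arm([
  [0, 0, 0],
  [0, 0, 0],
  [0, 0, 0],
  [0, 0, 0],
  [0, 0, 35],
  [0, 0, 80],
  [0, 0, 90],
  [0, 0, 90],
], spin=[0, 0, 0, 0, 0, 0, 0, 0], fingers=[50, 80, 84, 84, 84, 84, 84, 84])

```text
time_s: 34.25
eef_pos: [0.526, 0.0952, 0.1629]
eef_rot: [0.704, -0.082, 0.701, 0.081]
wrist_force: [0.1, 0.5, -0.2]
opening: 0.841
```

```bash
python3 - <<'E'
from h import *
st()
snap("side","s24");crop("s24","s24c",190,120,370,350,3)
snap("top","t24");crop("t24","t24c",170,150,370,280,4)
E
```

```text
t 34.25 tcp [526.   95.2 162.9] mag [  2.3   0.4 162.9] yaw 0.2302 F [ 0.1  0.5 -0.2] op 0.841 q6 -0.27
```

View pics/s24c.png

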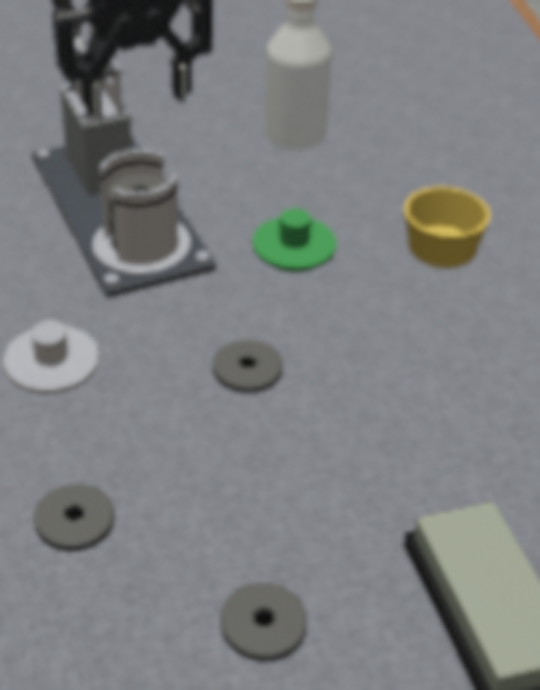

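View pics/t24c.png

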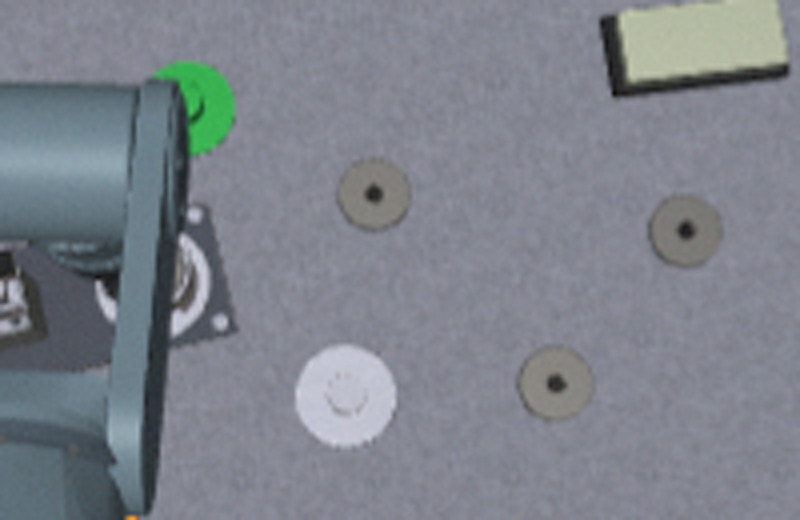

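>>> step_arm([
  [0, 0, 0],
  [9, -22, 0],
  [19, -48, 0],
  [29, -74, 0],
  [39, -100, 0],
  [49, -126, 0],
  [59, -152, 0],
  [69.5, -179.5, 0],
  [69.5, -179.5, 0],
  [69.5, -179.5, 0],
], spin=[-0.15, -0.3, -0.45, -0.6, -0.75, -0.9, -1.05, -1.2, -1.35, -1.5], fingers=[84, 100, 100, 100, 100, 100, 100, 100, 100, 100])

```text
time_s: 35.35
eef_pos: [0.5924, -0.085, 0.1574]
eef_rot: [0.566, 0.421, 0.569, -0.422]
wrist_force: [-0.1, 0.3, 0.2]
opening: 0.997
```

>>> step_arm([
  [0, 0, -30],
  [0, 0, -75],
  [0, 0, -120],
  [0, 0, -135],
  [0, 0, -142],
  [0, 0, -142],
  [0, 0, -142],
], spin=[-0.07, -0.07, -0.07, -0.07, -0.07, -0.07, -0.07], fingers=[100, 100, 100, 100, 100, 100, 100])

```text
time_s: 36.05
eef_pos: [0.5952, -0.0848, 0.0201]
eef_rot: [0.555, 0.439, 0.553, -0.439]
wrist_force: [0.1, 0.8, 0.5]
opening: 0.999
```

```bash
python3 - <<'E'
from h import *
st()
snap("side","s25");crop("s25","s25c",220,180,340,280,6)
E
```

```text
t 36.05 tcp [595.2 -84.8  20.1] mag [  28.8 -190.6   20.1] yaw -1.3399 F [0.1 0.8 0.5] op 0.999 q6 1.0
```

View pics/s25c.png

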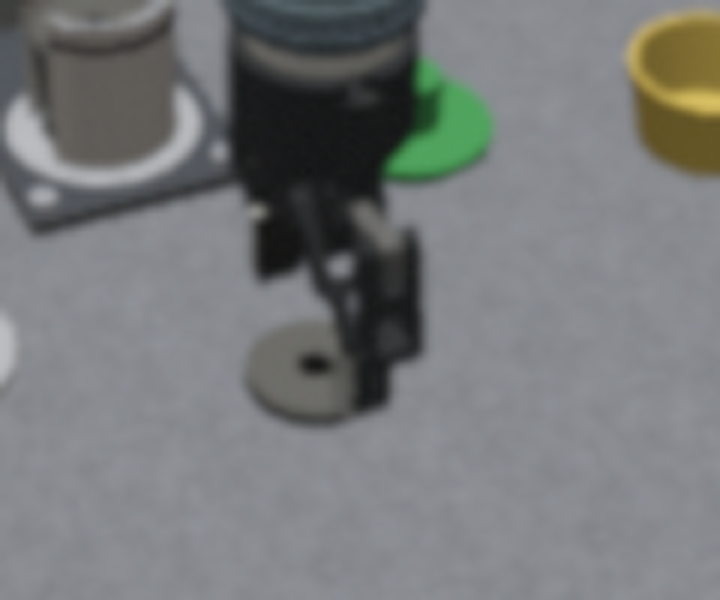

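>>> step_arm([
  [0, 0, -5],
  [0, 0, -5],
  [0, 0, -5],
], spin=[0, 0, 0], fingers=[100, 100, 100])

```text
time_s: 36.4
eef_pos: [0.5939, -0.0843, 0.0138]
eef_rot: [0.554, 0.439, 0.554, -0.439]
wrist_force: [-0.2, -0.4, -0.4]
opening: 0.999
```

```bash
python3 - <<'E'
from h import *
st()
E
```

```text
t 36.4 tcp [593.9 -84.3  13.8] mag [  27.6 -189.9   13.8] yaw -1.34 F [-0.2 -0.4 -0.4] op 0.999 q6 1.0
```

>>> step_arm([
  [0, 0, 0],
  [0, 0, 0],
  [0, 0, 0],
  [0, 0, 0],
  [0, 0, 0],
  [0, 0, 0],
  [0, 0, 0],
  [0, 0, 0],
], spin=[0, 0, 0, 0, 0, 0, 0, 0], fingers=[80, 60, 60, 60, 80, 100, 100, 100])

```text
time_s: 37.2
eef_pos: [0.5936, -0.0842, 0.0131]
eef_rot: [0.554, 0.439, 0.554, -0.439]
wrist_force: [0.5, -0.8, 0.7]
opening: 0.998
```

>>> step_arm([
  [0, 0, 0],
  [0, 0, 0],
  [0, 0, 0],
  [0, 0, 0],
  [0, 0, 0],
  [0, 0, 0],
  [0, 0, 0],
  [0, 0, 0],
  [0, 0, 0],
  [0, 0, 0],
], spin=[0.15, 0.3, 0.45, 0.6, 0.75, 0.9, 1.05, 1.2, 1.35, 1.5], fingers=[100, 100, 100, 100, 100, 100, 100, 100, 100, 100])

```text
time_s: 38.2
eef_pos: [0.5936, -0.0843, 0.0131]
eef_rot: [0.705, -0.059, 0.705, 0.059]
wrist_force: [0.7, 0.3, 0.2]
opening: 1.003
```

>>> step_arm([
  [0, 0, 0],
  [0, 0, 0],
  [0, 0, 0],
  [0, 0, 0],
  [0, 0, 0],
  [0, 0, 0],
], spin=[0.07, 0.07, 0.07, 0.07, 0.07, 0.07], fingers=[100, 80, 60, 50, 50, 50])

```text
time_s: 38.8
eef_pos: [0.594, -0.0844, 0.0141]
eef_rot: [0.703, -0.081, 0.702, 0.08]
wrist_force: [-2.6, 0.4, 5.7]
opening: 0.655
```

```bash
python3 - <<'E'
from h import *
st()
snap("side","s26");crop("s26","s26c",220,180,340,280,6)
E
```

```text
t 38.8 tcp [594.  -84.4  14.1] mag [  27.7 -190.    14.1] yaw 0.2282 F [-2.6  0.4  5.7] op 0.655 q6 -0.57
```

View pics/s26c.png

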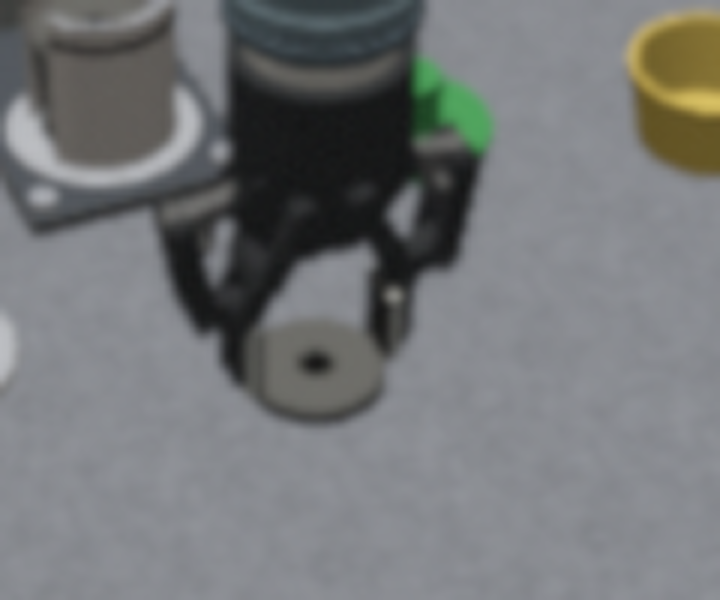

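>>> step_arm([
  [0, 0, 20],
  [0, 0, 65],
  [0, 0, 110],
  [-10, 27, 145],
  [-27, 70, 145],
  [-44, 113, 145],
  [-60, 154, 145],
  [-69.8, 178.8, 145],
  [-69.8, 178.8, 145],
  [-69.8, 178.8, 145],
], spin=[0, 0, 0, 0, 0, 0, 0, 0, 0, 0], fingers=[50, 50, 50, 50, 50, 50, 50, 50, 50, 50])

```text
time_s: 39.85
eef_pos: [0.5239, 0.0949, 0.1584]
eef_rot: [0.703, -0.081, 0.702, 0.081]
wrist_force: [0.8, 0.2, -1.0]
opening: 0.653
```

>>> step_arm([
  [0, 0, -10],
  [0, 0, -25],
  [0, 0, -25],
  [0, 0, -25],
], spin=[0, 0, 0, 0], fingers=[50, 50, 50, 50])

```text
time_s: 40.25
eef_pos: [0.5238, 0.0936, 0.1326]
eef_rot: [0.702, -0.08, 0.703, 0.081]
wrist_force: [0.1, -0.4, -0.1]
opening: 0.648
```

```bash
python3 - <<'E'
from h import *
st()
snap("side","s27");crop("s27","s27c",190,100,300,220,6)
E
```

```text
t 40.25 tcp [523.8  93.6 132.6] mag [-1.000e-01 -7.000e-01  1.326e+02] yaw 0.2282 F [ 0.1 -0.4 -0.1] op 0.648 q6 -0.27
```

View pics/s27c.png

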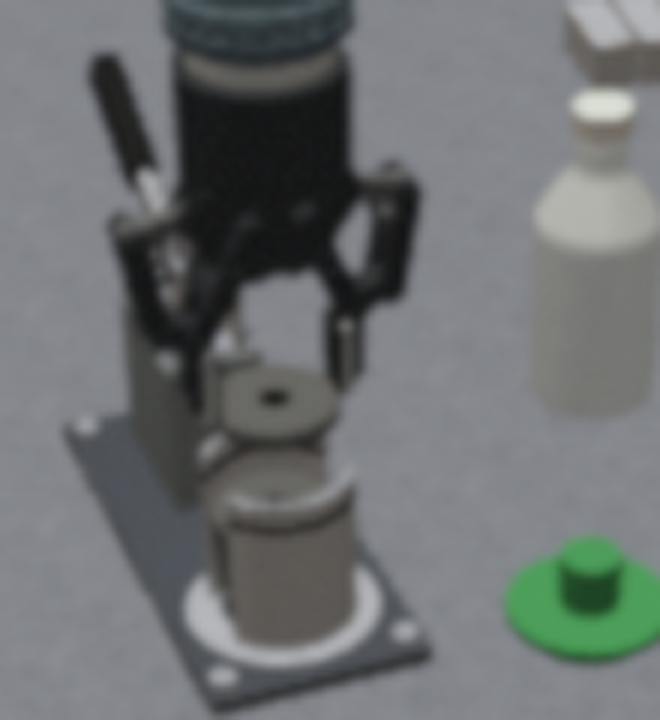

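>>> step_arm([
  [0, 0.5, -15],
  [0, 0.5, -28],
  [0, 0.5, -33],
  [0, 0.5, -38],
  [0, 0.5, -43],
  [0, 0.5, -46],
  [0, 0.5, -46],
], spin=[0, 0, 0, 0, 0, 0, 0], fingers=[50, 50, 50, 50, 50, 50, 50])

```text
time_s: 41.0
eef_pos: [0.5237, 0.095, 0.087]
eef_rot: [0.702, -0.081, 0.703, 0.081]
wrist_force: [0.0, 0.4, -0.8]
opening: 0.655
```

```bash
python3 - <<'E'
from h import *
st()
E
```

```text
t 41.0 tcp [523.7  95.   87. ] mag [ 0.1  0.7 87. ] yaw 0.2301 F [ 0.   0.4 -0.8] op 0.655 q6 -0.27
```

>>> step_arm([
  [0, 0, -2],
  [0, 0, -2],
  [0, 0, -2],
  [0, 0, -2],
  [0, 0, -2],
  [0, 0, 35],
  [0, 0, 75],
  [0, 0, 75],
], spin=[0, 0, 0, 0, 0, 0, 0, 0], fingers=[50, 50, 80, 84, 84, 84, 84, 84])

```text
time_s: 41.8
eef_pos: [0.5278, 0.095, 0.1682]
eef_rot: [0.706, -0.082, 0.699, 0.081]
wrist_force: [1.1, -0.3, 0.2]
opening: 0.838
```

>>> step_arm([
  [-20, -33, 0],
  [-40, -66, 0],
  [-60, -100, 0],
  [-80, -133, 0],
  [-94, -154.5, 0],
  [-94, -154.5, 0],
  [-94, -154.5, 0],
], spin=[0, 0, 0, 0, 0, 0, 0], fingers=[84, 84, 80, 70, 70, 70, 70])

```text
time_s: 42.5
eef_pos: [0.4299, -0.0598, 0.1623]
eef_rot: [0.703, -0.08, 0.702, 0.081]
wrist_force: [-0.0, 1.1, -0.1]
opening: 0.699
```

```bash
python3 - <<'E'
from h import *
st()
snap("side","s28");crop("s28","s28c",140,150,290,270,5)
c=[(mw([0,0,80]),.030,(0,0,255)),(mw([0,0,92]),.033,(0,255,255))]
snap("top","t28")
overlay("t28","o6","top",(170,190,250,260),9,c)
overlay("s28","o7","side",(210,140,290,220),9,c)
E
```

```text
t 42.5 tcp [429.9 -59.8 162.3] mag [-126.5 -128.6  162.3] yaw 0.2282 F [-0.   1.1 -0.1] op 0.699 q6 -0.64
```

View pics/s28c.png

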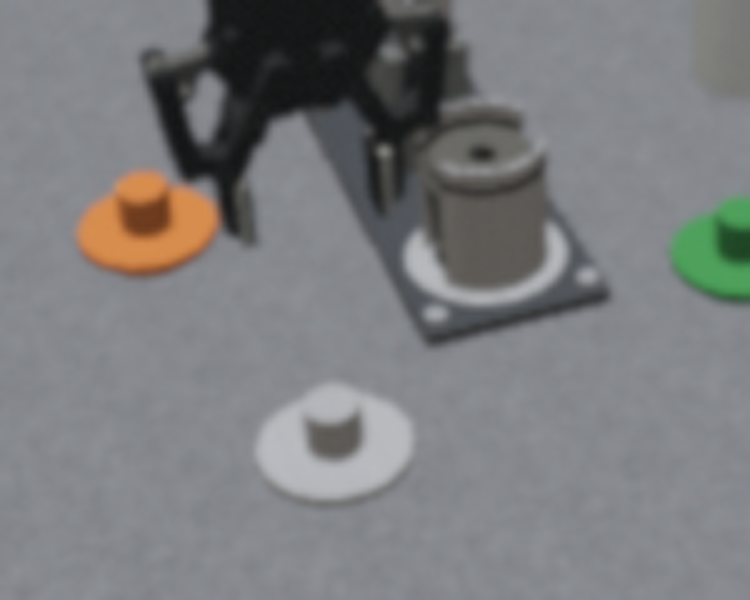

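View pics/o6.png

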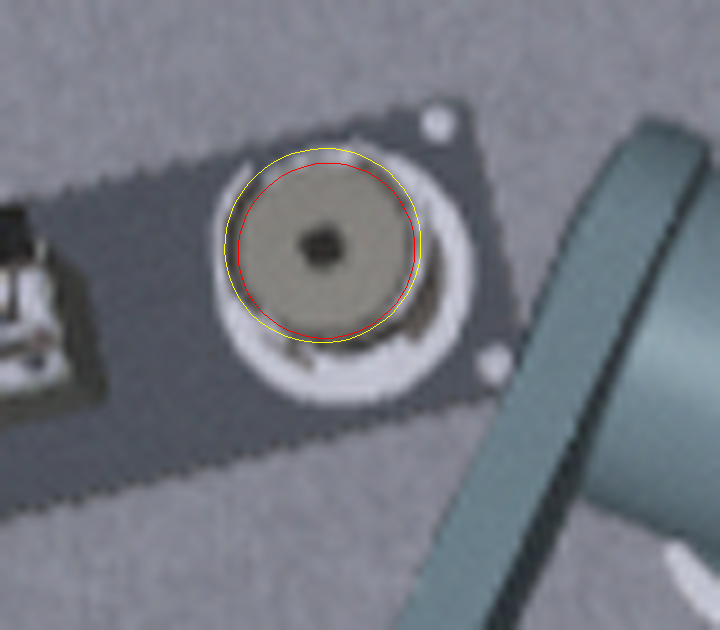

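View pics/o7.png

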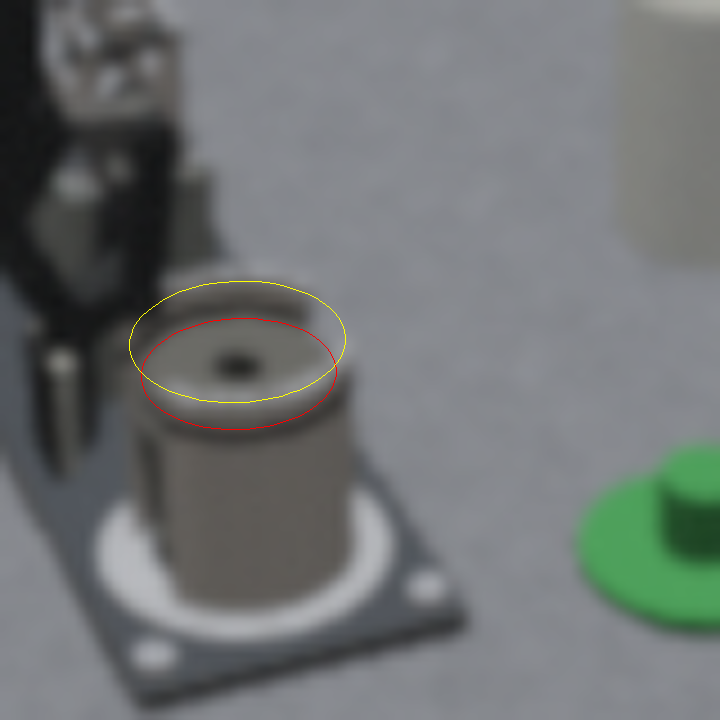

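```bash
python3 - <<'E'
from h import *
print(atz("side",(332+.5)/5-.5+140,(403+.5)/5-.5+150,.044)*1000)
E
```

```text
[429.53638667 -57.47380937  44.        ]
```

>>> step_arm([
  [0, 0, -40],
  [0, 0, -85],
  [0, 0, -110],
  [0, 0, -120],
  [0, 0, -124],
  [0, 0, -124],
  [0, 0, -124],
], spin=[0, 0, 0, 0, 0, 0, 0], fingers=[70, 70, 70, 70, 70, 70, 70])

```text
time_s: 43.3
eef_pos: [0.4312, -0.0598, 0.0395]
eef_rot: [0.703, -0.082, 0.702, 0.081]
wrist_force: [0.2, -0.0, -0.7]
opening: 0.701
```

```bash
python3 - <<'E'
from h import *
st()
snap("side","s29");crop("s29","s29c",140,150,290,270,5)
E
```

```text
t 43.3 tcp [431.2 -59.8  39.5] mag [-125.3 -128.9   39.5] yaw 0.2304 F [ 0.2 -0.  -0.7] op 0.701 q6 -0.64
```

View pics/s29c.png

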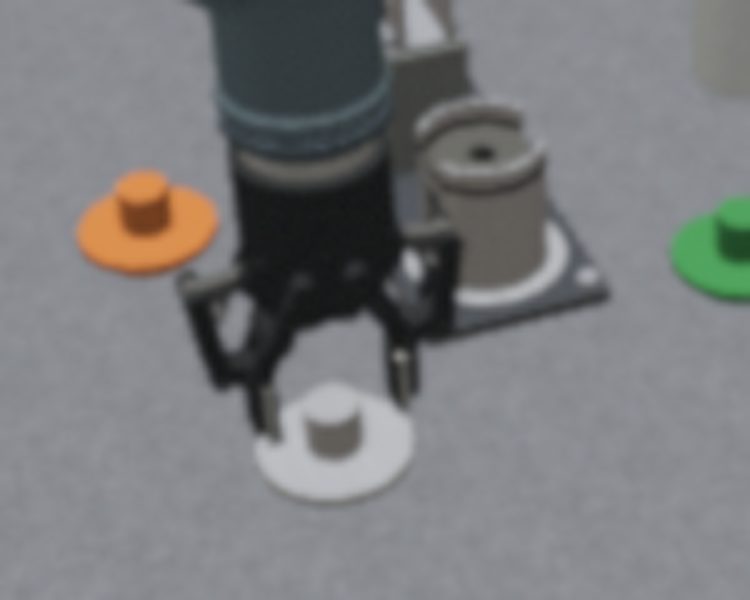

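>>> step_arm([
  [0, 1, -1],
  [0, 1, -1],
  [0, 1, -1],
  [0, 1, -1],
  [0, 1, -1],
  [0, 1, -1],
  [0, 1, -1],
  [0, 1, -1],
  [0, 1, -1],
  [0, 1, -1],
], spin=[-0.15, -0.3, -0.45, -0.6, -0.75, -0.9, -1.05, -1.2, -1.35, -1.5], fingers=[70, 70, 70, 70, 70, 70, 70, 70, 70, 70])

```text
time_s: 44.35
eef_pos: [0.4309, -0.0589, 0.0385]
eef_rot: [0.569, 0.421, 0.567, -0.421]
wrist_force: [-0.4, 0.3, -0.3]
opening: 0.699
```

>>> step_arm([
  [0, 0, 0],
  [0, 0, 0],
  [0, 0, 0],
  [0, 0, 0],
  [0, 0, 0],
  [0, 0, 0],
  [0, 0, 0],
  [0, 0, 0],
  [0, 0, 0],
], spin=[-0.07, -0.07, -0.07, -0.07, -0.07, -0.07, -0.07, -0.07, -0.07], fingers=[50, 40, 25, 25, 25, 50, 70, 70, 70])

```text
time_s: 45.25
eef_pos: [0.4299, -0.0585, 0.0373]
eef_rot: [0.554, 0.439, 0.554, -0.439]
wrist_force: [-0.1, 0.2, -0.9]
opening: 0.701
```

>>> step_arm([
  [0, 0, 0],
  [0, 0, 0],
  [0, 0, 0],
  [0, 0, 0],
  [0, 0, 0],
  [0, 0, 0],
  [0, 0, 0],
  [0, 0, 0],
  [0, 0, 0],
  [0, 0, 0],
], spin=[0.15, 0.3, 0.45, 0.6, 0.75, 0.9, 1.05, 1.2, 1.35, 1.5], fingers=[70, 70, 70, 70, 70, 70, 70, 70, 70, 70])

```text
time_s: 46.25
eef_pos: [0.4298, -0.0584, 0.0372]
eef_rot: [0.705, -0.059, 0.705, 0.059]
wrist_force: [0.0, 1.5, -0.1]
opening: 0.7
```

>>> step_arm([
  [0, 0, 0],
  [0, 0, 0],
  [0, 0, 0],
  [0, 0, 0],
  [0, 0, 0],
  [0, 0, 0],
], spin=[0.07, 0.07, 0.07, 0.07, 0.07, 0.07], fingers=[60, 45, 30, 20, 20, 20])

```text
time_s: 46.85
eef_pos: [0.4298, -0.0585, 0.0375]
eef_rot: [0.702, -0.081, 0.703, 0.081]
wrist_force: [-2.6, 0.1, 4.9]
opening: 0.326
```

```bash
python3 - <<'E'
from h import *
st()
snap("side","s30");crop("s30","s30c",140,150,290,270,5)
E
```

```text
t 46.85 tcp [429.8 -58.5  37.5] mag [-126.3 -127.4   37.5] yaw 0.2285 F [-2.6  0.1  4.9] op 0.326 q6 -0.64
```

View pics/s30c.png

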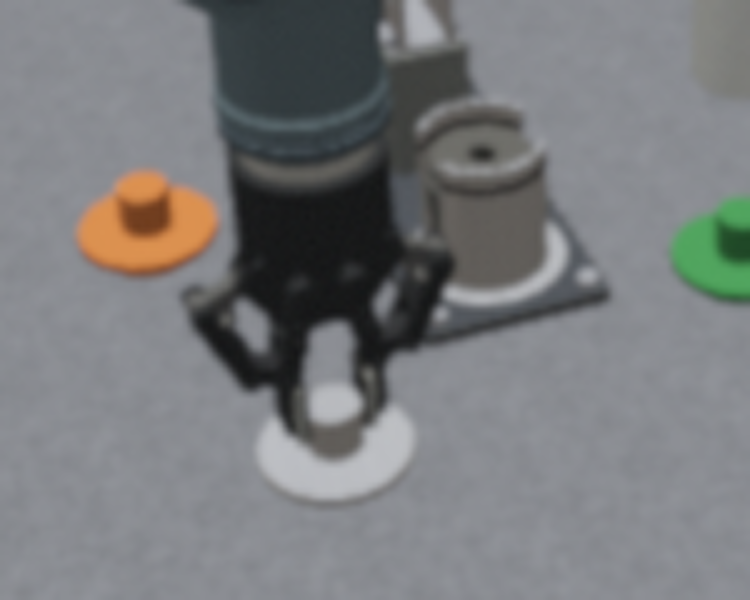

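>>> step_arm([
  [0, 0, 20],
  [0, 0, 60],
  [0, 0, 105],
  [12, 20, 125],
  [36, 58, 125],
  [60, 97, 125],
  [80, 130, 125],
  [94, 152.9, 125],
  [94, 152.9, 125],
  [94, 152.9, 125],
], spin=[0, 0, 0, 0, 0, 0, 0, 0, 0, 0], fingers=[20, 20, 20, 20, 20, 20, 20, 20, 20, 20])

```text
time_s: 47.9
eef_pos: [0.5232, 0.0948, 0.1614]
eef_rot: [0.702, -0.081, 0.703, 0.081]
wrist_force: [0.4, -1.0, -2.8]
opening: 0.324
```

>>> step_arm([
  [0, 0, -10],
  [0, 0, -20],
  [0, 0, -20],
  [0, 0, -20],
], spin=[0, 0, 0, 0], fingers=[20, 20, 20, 20])

```text
time_s: 48.3
eef_pos: [0.5233, 0.0938, 0.1416]
eef_rot: [0.702, -0.081, 0.703, 0.081]
wrist_force: [1.0, -0.0, -2.2]
opening: 0.324
```

```bash
python3 - <<'E'
from h import *
st()
snap("side","s31");crop("s31","s31c",190,100,300,220,6)
E
```

```text
t 48.3 tcp [523.3  93.8 141.6] mag [ -0.6  -0.3 141.6] yaw 0.2288 F [ 1.  -0.  -2.2] op 0.324 q6 -0.27
```

View pics/s31c.png

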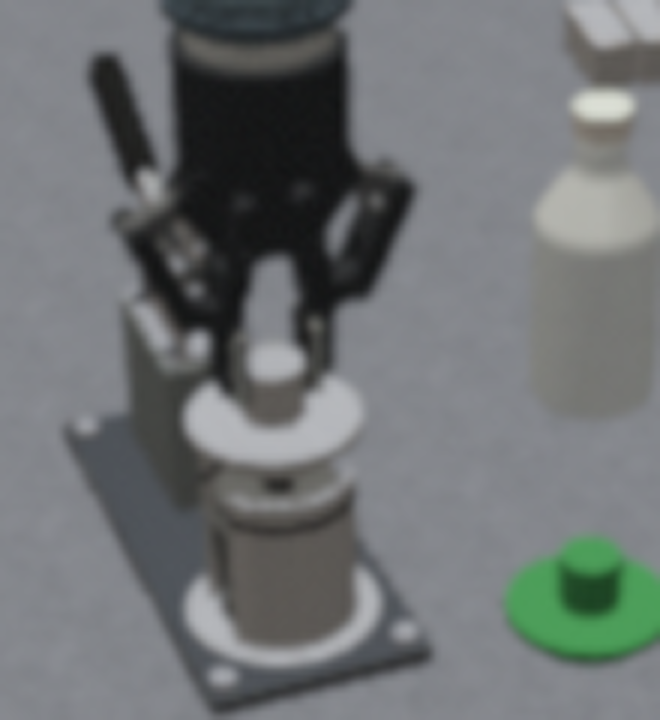

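>>> step_arm([
  [0.4, 0.3, -6],
  [0.4, 0.3, -11],
  [0.4, 0.3, -15],
  [0.4, 0.3, -18],
  [0.4, 0.3, -20],
  [0.4, 0.3, -21],
  [0.4, 0.3, -21],
], spin=[0, 0, 0, 0, 0, 0, 0], fingers=[20, 20, 20, 20, 20, 20, 20])

```text
time_s: 49.05
eef_pos: [0.5243, 0.0948, 0.1212]
eef_rot: [0.702, -0.081, 0.702, 0.081]
wrist_force: [-0.5, 0.7, -3.2]
opening: 0.323
```

```bash
python3 - <<'E'
from h import *
st()
snap("side","s32");crop("s32","s32c",200,130,290,220,7)
E
```

```text
t 49.05 tcp [524.3  94.8 121.2] mag [  0.6   0.3 121.2] yaw 0.2301 F [-0.5  0.7 -3.2] op 0.323 q6 -0.27
```

View pics/s32c.png

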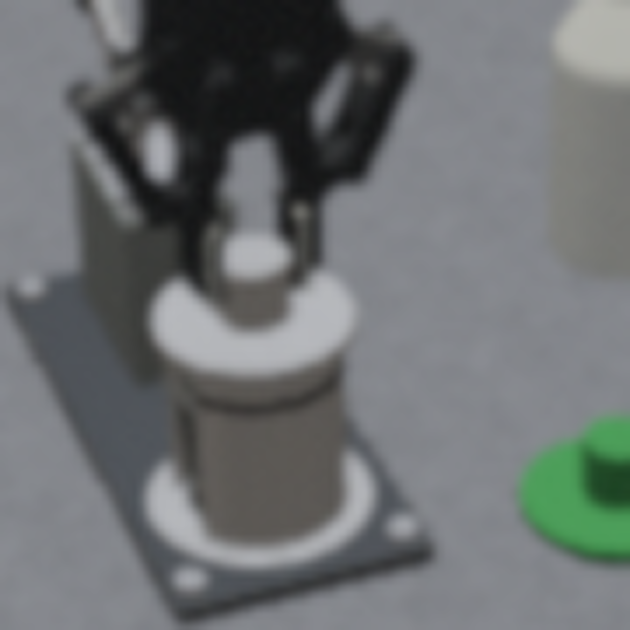

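Plug is inside the bore. Down 2 mm more, then release and rise.

>>> step_arm([
  [-0.3, 0, -1],
  [-0.3, 0, -2],
  [-0.3, 0, -2.5],
], spin=[0, 0, 0], fingers=[20, 20, 20])

```text
time_s: 49.4
eef_pos: [0.5242, 0.0947, 0.1196]
eef_rot: [0.703, -0.081, 0.702, 0.081]
wrist_force: [-4.3, -1.2, 8.8]
opening: 0.325
```

>>> step_arm([
  [0, 0, 0],
  [0, 0, 0],
  [0, 0, 0],
  [0, 0, 0],
  [0, 0, 30],
  [0, 0, 75],
  [0, 0, 120],
  [0, 0, 165],
  [0, 0, 205],
  [0, 0, 205],
], spin=[0, 0, 0, 0, 0, 0, 0, 0, 0, 0], fingers=[45, 60, 65, 65, 65, 65, 65, 65, 65, 65])

```text
time_s: 50.4
eef_pos: [0.5269, 0.0947, 0.3309]
eef_rot: [0.707, -0.082, 0.698, 0.081]
wrist_force: [0.0, -0.7, 0.6]
opening: 0.649
```

```bash
python3 - <<'E'
from h import *
st()
snap("side","s33")
c=[(mw([0,0,98]),.040,(0,0,255)),(mw([0,0,126]),.015,(0,255,0))]
overlay("s33","o8","side",(190,110,280,220),6,c)
ps=np.array([[0,144+100*np.sin(1.1),112+45.4]])
print(gap([0,144+104*np.sin(1.1),112+104*np.cos(1.1)]))
E
```

```text
t 50.4 tcp [526.9  94.7 330.9] mag [ 3.100e+00 -3.000e-01  3.309e+02] yaw 0.2302 F [ 0.  -0.7  0.6] op 0.649 q6 -0.27
[469.9 324.8 159.2]
```

View pics/o8.png

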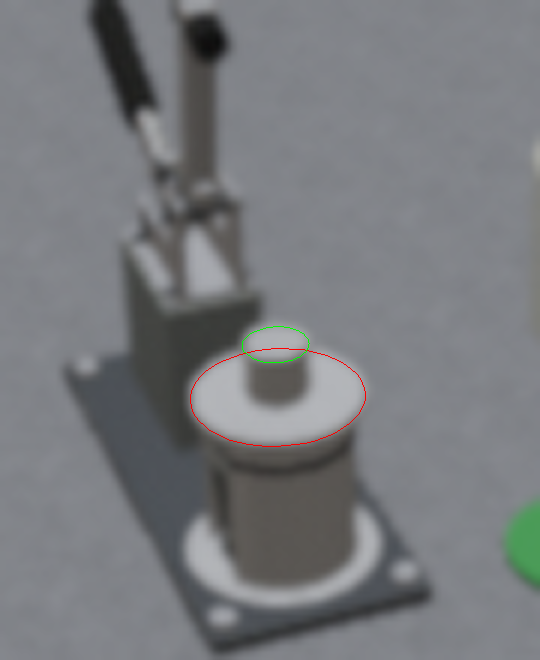

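>>> step_arm([
  [0, 0, 0],
  [-10, 45, 0],
  [-21, 92, 0],
  [-32, 139, 0],
  [-43, 186, 0],
  [-55, 233, 0],
  [-55, 235, 0],
  [-55, 235, 0],
  [-55, 235, -40],
  [-55, 235, -80],
], spin=[0, 0, 0, 0, 0, 0, 0, 0, 0, 0], fingers=[60, 60, 60, 60, 60, 60, 60, 60, 60, 60])

```text
time_s: 51.45
eef_pos: [0.4699, 0.3285, 0.243]
eef_rot: [0.703, -0.081, 0.702, 0.081]
wrist_force: [0.8, 1.0, -0.8]
opening: 0.601
```

```bash
python3 - <<'E'
from h import *
st()
snap("side","s34");crop("s34","s34c",170,60,290,180,6)
E
```

```text
t 51.45 tcp [469.9 328.5 243. ] mag [  0.9 240.3 243. ] yaw 0.2285 F [ 0.8  1.  -0.8] op 0.601 q6 0.18
```

View pics/s34c.png

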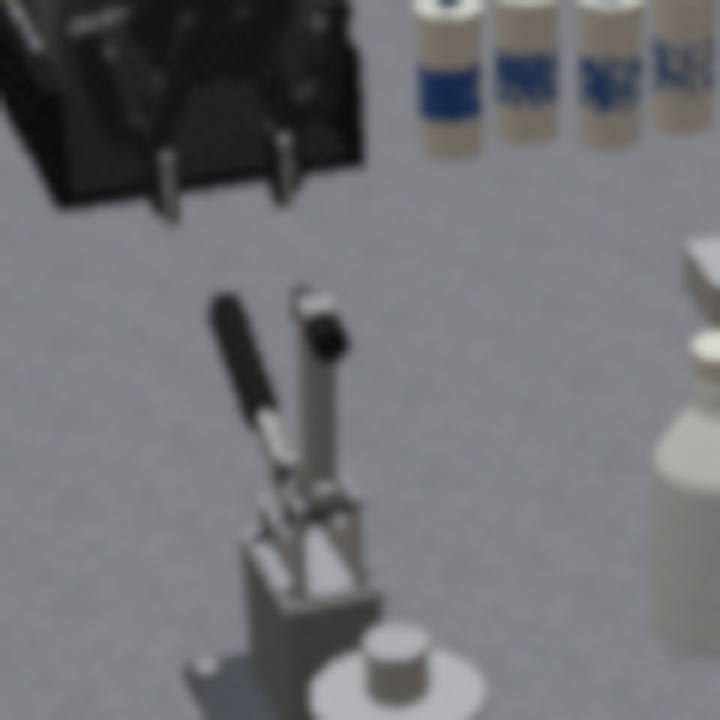

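>>> step_arm([
  [0, 0, -40],
  [0, 0, -75],
  [0, 0, -94],
  [0, 0, -94],
  [0, 0, -94],
  [0, 0, -94],
  [0, 0, -94],
  [0, 0, -94],
], spin=[0, 0, 0, 0, 0, 0, 0, 0], fingers=[60, 60, 60, 60, 30, 10, 10, 10])

```text
time_s: 52.3
eef_pos: [0.4696, 0.3298, 0.1515]
eef_rot: [0.703, -0.081, 0.702, 0.081]
wrist_force: [-2.5, -1.3, 4.1]
opening: 0.205
```

```bash
python3 - <<'E'
from h import *
st()
snap("side","s35");crop("s35","s35c",170,60,290,180,6)
o=ctrl.get_obs();p=o["eef_pos"]
d=R.from_euler('z',-MAG[2]).apply(p-np.array([MAG[0],MAG[1],0]))*1000
print("r,th",np.hypot(d[1]-144,d[2]-112),np.arctan2(d[1]-144,d[2]-112), np.hypot(d[1]-144,d[2]-104),np.arctan2(d[1]-144,d[2]-104))
# path: rotate TCP about (144, 112-k)
E
```

```text
t 52.3 tcp [469.6 329.8 151.5] mag [  0.9 241.7 151.5] yaw 0.23 F [-2.5 -1.3  4.1] op 0.205 q6 0.18
r,th 105.37082246509048 1.1878258012426133 108.614020422532 1.1194529114893417
```

View pics/s35c.png

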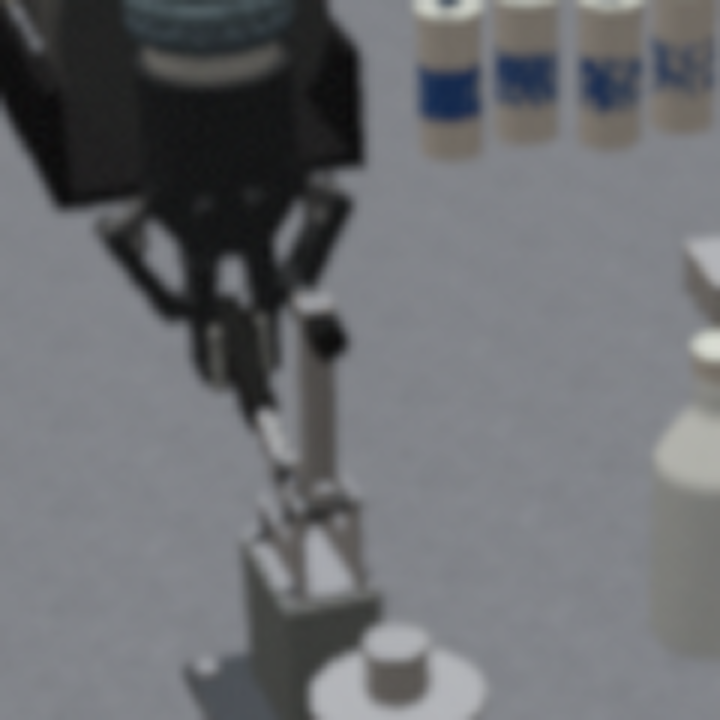

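```bash
python3 - <<'E'
from h import *
a=gap([0,144+108.6*np.sin(1.12),104+108.6*np.cos(1.12)])
for th in list(np.arange(1.0,.05,-.1))+[0.1,0.0,-.05,-.1]:
    print(round(th,2),(gap([0,144+108.6*np.sin(th),104+108.6*np.cos(th)])-a).round(1).tolist())
E
```

```text
1.0 [1.5, -6.2, 11.4]
0.9 [2.9, -12.4, 20.2]
0.8 [4.6, -19.3, 28.4]
0.7 [6.4, -27.1, 35.8]
0.6 [8.3, -35.5, 42.3]
0.5 [10.4, -44.5, 48.0]
0.4 [12.7, -54.0, 52.7]
0.3 [15.0, -63.9, 56.4]
0.2 [17.4, -74.2, 59.1]
0.1 [19.8, -84.6, 60.8]
0.1 [19.8, -84.6, 60.8]
0.0 [22.3, -95.2, 61.3]
-0.05 [23.5, -100.5, 61.2]
-0.1 [24.8, -105.7, 60.8]
```

>>> step_arm([
  [1.5, -6.2, 11.4],
  [2.9, -12.4, 20.2],
  [4.6, -19.3, 28.4],
  [6.4, -27.1, 35.8],
  [8.3, -35.5, 42.3],
  [10.4, -44.5, 48],
  [12.7, -54, 52.7],
  [15, -63.9, 56.4],
  [17.4, -74.2, 59.1],
  [19.8, -84.6, 60.8],
], spin=[0, 0, 0, 0, 0, 0, 0, 0, 0, 0], fingers=[10, 10, 10, 10, 10, 10, 10, 10, 10, 10])

```text
time_s: 53.35
eef_pos: [0.4887, 0.2467, 0.2106]
eef_rot: [0.703, -0.08, 0.702, 0.083]
wrist_force: [1.4, 7.4, -5.4]
opening: 0.206
```

>>> step_arm([
  [1.2, -5.3, 0.3],
  [2.5, -10.6, 0.5],
  [2.5, -10.6, 0.5],
], spin=[0, 0, 0], fingers=[10, 10, 10])

```text
time_s: 53.65
eef_pos: [0.4914, 0.2356, 0.2114]
eef_rot: [0.703, -0.08, 0.702, 0.082]
wrist_force: [0.5, 4.9, -0.7]
opening: 0.204
```

```bash
python3 - <<'E'
from h import *
st()
snap("side","s36");crop("s36","s36c",170,60,290,180,6)
E
```

```text
t 53.65 tcp [491.4 235.6 211.4] mag [  0.6 145.  211.4] yaw 0.2295 F [ 0.5  4.9 -0.7] op 0.204 q6 -0.0
```

View pics/s36c.png

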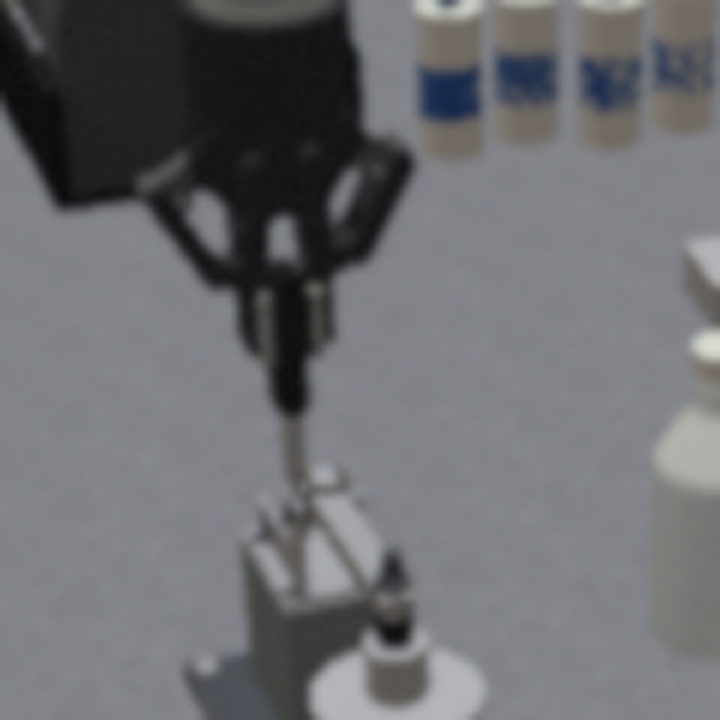

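Spindle is on the boss. Push on in small steps until the stop shows in the force.

>>> step_arm([
  [0.6, -2.5, 0],
  [1.1, -5, 0],
  [1.1, -5, 0],
], spin=[0, 0, 0], fingers=[10, 10, 10])

```text
time_s: 54.0
eef_pos: [0.4924, 0.2311, 0.2113]
eef_rot: [0.703, -0.08, 0.702, 0.082]
wrist_force: [0.2, 7.5, -2.0]
opening: 0.204
```

```bash
python3 - <<'E'
from h import *
st()
E
```

```text
t 54.0 tcp [492.4 231.1 211.3] mag [  0.6 140.4 211.3] yaw 0.2301 F [ 0.2  7.5 -2. ] op 0.204 q6 -0.01
```

>>> step_arm([
  [0.6, -2.5, 0],
  [1.1, -5, 0],
  [1.1, -5, 0],
], spin=[0, 0, 0], fingers=[10, 10, 10])

```text
time_s: 54.3
eef_pos: [0.4924, 0.2308, 0.2113]
eef_rot: [0.703, -0.077, 0.702, 0.086]
wrist_force: [-1.9, 28.5, -4.0]
opening: 0.207
```

```bash
python3 - <<'E'
from h import *
st()
snap("side","s37")
overlay("s37","o9","side",(170,60,290,180),6,[],[(mw([0,144,170]),(0,255,255)),(mw([0,144,248]),(0,255,255)),(mw([0,144,112]),(0,255,255))])
E
```

```text
t 54.3 tcp [492.4 230.8 211.3] mag [  0.5 140.1 211.3] yaw 0.2315 F [-1.9 28.5 -4. ] op 0.207 q6 -0.02
```

View pics/o9.png

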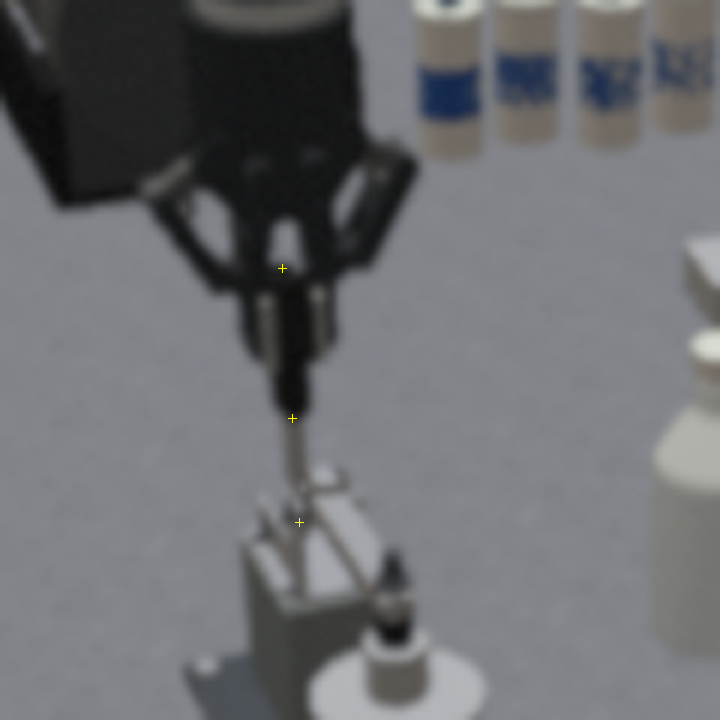

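>>> step_arm([
  [-0.8, 3.5, 0],
  [-0.8, 3.5, 0],
  [-0.8, 3.5, 0],
  [-0.8, 3.5, 0],
  [-0.8, 3.5, 0],
  [-0.8, 3.5, 30],
  [-0.8, 3.5, 75],
  [-0.8, 3.5, 115],
  [-0.8, 3.5, 115],
], spin=[0, 0, 0, 0, 0, 0, 0, 0, 0], fingers=[10, 30, 50, 60, 60, 60, 60, 60, 60])

```text
time_s: 55.25
eef_pos: [0.4956, 0.2282, 0.3332]
eef_rot: [0.707, -0.081, 0.698, 0.081]
wrist_force: [0.5, -0.2, 1.0]
opening: 0.597
```

>>> step_arm([
  [-30, 40, 0],
  [-60, 80, 0],
  [-90, 120, 0],
  [-120, 160, 0],
  [-120, 160, 0],
  [-120, 160, 0],
], spin=[0, 0, 0, 0, 0, 0], fingers=[60, 60, 60, 60, 60, 60])

```text
time_s: 55.85
eef_pos: [0.3719, 0.3885, 0.3256]
eef_rot: [0.702, -0.082, 0.702, 0.082]
wrist_force: [-0.1, -0.0, 0.3]
opening: 0.6
```

```bash
python3 - <<'E'
from h import *
st()
snap("side","s38");snap("top","t38")
c=[(mw([0,0,98]),.040,(0,0,255))]
p=[(mw([0,144,170]),(0,255,255)),(mw([0,144,248]),(0,255,255)),(mw([0,144,112]),(0,255,255))]
overlay("s38","o10","side",(170,70,300,220),5,c,p)
crop("t38","t38c",100,130,370,300,2.8)
crop("s0","s0d",170,70,300,220,5)
a=cv2.imread("pics/s0.png").astype(int);b=cv2.imread("pics/s38.png").astype(int)
d=np.abs(a-b).max(2)[100:215,195:290];print("diff>40 px",np.argwhere(d>40).shape)
E
```

```text
t 55.85 tcp [371.9 388.5 325.6] mag [-80.9 321.  325.6] yaw 0.2327 F [-0.1 -0.   0.3] op 0.6 q6 0.35
diff>40 px (15, 2)
```

View pics/o10.png

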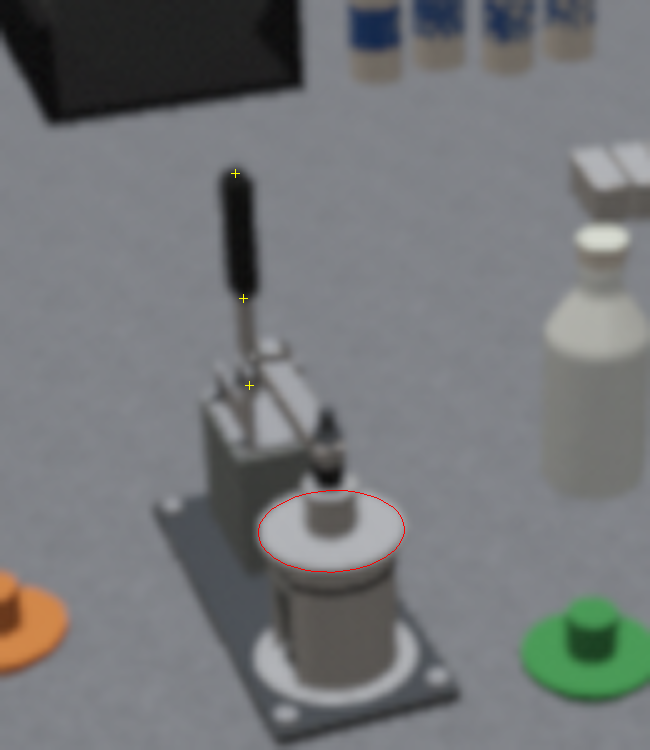

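View pics/t38c.png

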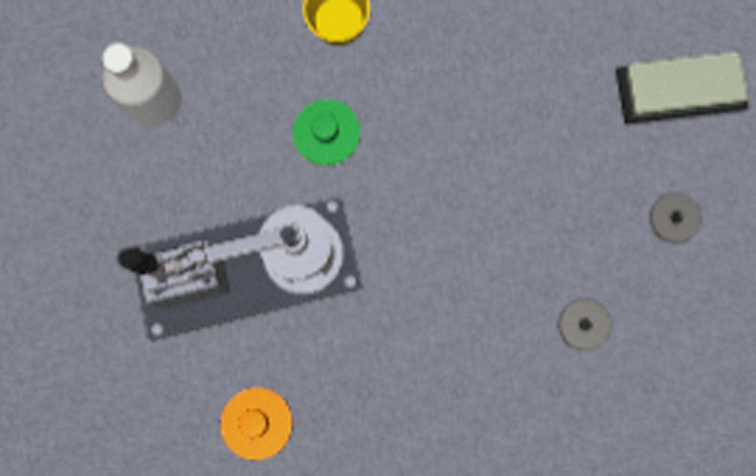

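View pics/s0d.png

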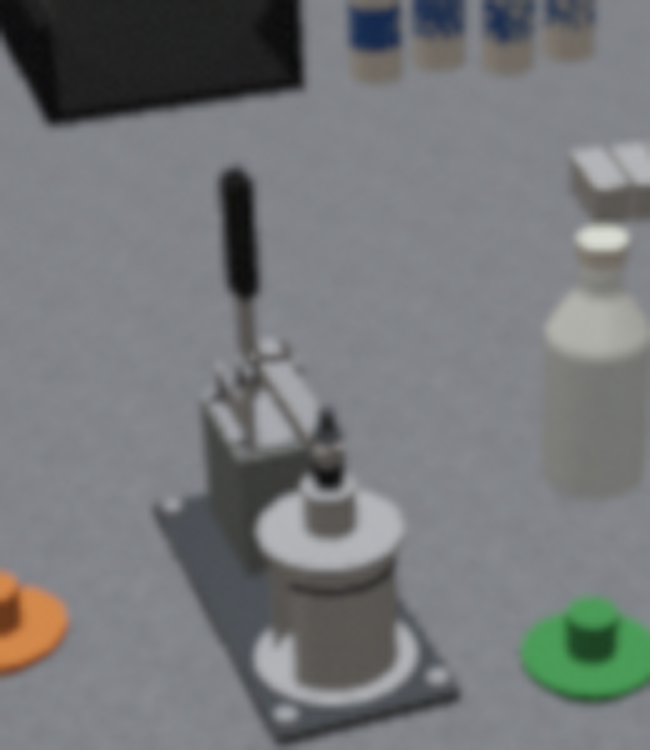

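```bash
python3 -c "
from h import *
st(); hand_in()"
```

```text
t 55.95 tcp [373.3 387.2 325.7] mag [-79.9 319.5 325.7] yaw 0.2292 F [ 0.3 -0.2  0.3] op 0.597 q6 0.35
the job is handed in; nothing more can be done
```

The magazine is packed and clamped, and I handed the job in at about 56 s. I opened the clamp to its stop and set the aluminium cover on the bench. Then I stacked three thick wheels and one thin wheel (3 × 20 + 10 = 70 mm), put the cover back, and swung the handle upright to its stop.

- **Stack:** seen from above before covering, the wheels lay flat. In the side view the top wheel's bore was under 1 px from where an 80 mm stack top should appear. That could be up to 1.5 mm, but it is within the calibration error.
- **Cover and clamp:** the flange sits level on the rim. The handle stopped moving at 28 N and stayed there after I let go. The magazine area in the side picture matches the one from the start, with only 15 pixels clearly different.
- **Bench:** the two unused thin wheels, the spray bottle, the oilstone and the yellow cup look unmoved. I saw no wheel get knocked aside and no grip slip, and no check failed.

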